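Fit quarter-turn feet to an oak rail, unload and shut the vise

ROBOT

A 6-joint arm with a two-finger parallel gripper is mounted at the origin on the work surface. World frame = base frame: x ahead of the robot, y to its left, z up, the work surface at z = 0. Lengths are in m, angles in rad, forces in N, time in s.
With the tool pointing down it reaches from about 0.25 to 0.725 m from the base axis. Payload 4 kg.
Tool frame: the origin (TCP) lies at the very end of the fingers, on their centre line; the grasp point (between the pads) lies 19 mm behind it (tcp_to_grasp is the distance from the TCP to the grasp point, in m); z points along the fingers, y is the direction in which the jaws open and shut (so a half turn about z gives the same grasp; the last joint's range is limited). The gripper opens to 85 mm and grips with 20 to 120 N. Pads are 22 mm wide; open, the fingers measure 114 mm over their backs; the gripper's body (76 mm by 85 mm) begins 54 mm behind the grasp point. The pads swing forward as they close: fully open they stand 13 mm farther back than shut.
Start: joints at [1.187, 0.241, 0.005, 1.335, 0, 1.571], TCP at [0.187, 0.464, 0.231] pointing down, gripper open.
Joint ranges: [-2.72, 2.72], [-1.05, 1.87], [-1.09, 1.28], [-1.99, 2.15], [-1.42, 1.44], [-3.14, 3.14]. Speed limits (rad/s): [2.79, 2.79, 3.14, 3.14, 3.14, 3.14].

INTERFACE

Orientations are given as a 3x3 rotation matrix whose columns are the frame's x, y, z axes.
In Python, from workcell import * gives the robot as it stands. The module is installed in compiled form; this text tells all that it offers.
- The arm moves only by the tool send_rows, never from a script. Its argument "rows" is text: rows parted by semicolons, each of 7 numbers parted by spaces: the opening, from 0 (shut) to 1 (fully open), then the shift along the tool's x, y, z in m, then the turn, a rotation vector about the tool's x, y, z in degrees. In form: gripper x y z ax ay az; .... A call has 1 to 10 rows; each row is the pose to reach, as a shift and turn from the pose commanded when the call began, along the tool's axes at that moment; what a row does not reach only later rows make up. A row lasts 1/12 s, in which the tool goes at most 41.7 mm and 7.16 degrees, less where a joint would pass 70% of its speed; a pose out of reach is approached as far as the arm can. A call with a gripper value outside its range is refused whole. The fingers move at their own pace and stop on an object; "newtons" is the grip in N (left out, the last holds). Time passes only in rows, so rows that repeat a pose let the fingers close. It gives the time, the measured TCP pose, the force and the opening at its end, in the units of the state.
- read_state(): the state, without advancing time (a new reading comes with each control period).
- get_image(name): name is "scene" or "top"; returns the picture (480x640x3 uint8, red, green, blue); there is no depth.
- camera_params(name): a dict with "intrinsics" (3x3 intrinsics, pixels), "eye" and "attitude" of the camera in the world. Camera axes: x right, y down, z forward; pixel columns grow to the right and rows downward; lengths in m; the calibration is good to about 2 mm. A picture is of the moment at which its call begins. camera_params takes no time and is no camera call.
- hand_in(): hands the job in, once; it reports no verdict.
The state is a dict: "time_s": time; "qpos": joint angles; "qd": joint speeds; "tau": joint torques, N m; "ee_pos": TCP position; "tcp_rot": TCP orientation; "force": force on the tool from outside, world axes, zero at the start; "wrist_torque": the same for the moment, N m; "opening": finger opening in m.
Only numpy, scipy, OpenCV 4.12 (cv2) and the standard library are available. Lean on these libraries where they do the work, as an engineer would, in place of code of your own. Each camera call takes 0.05 s, during which the arm holds its last target. There are 200 camera calls.

TASK

Fit every loose walnut foot on the bench onto a bayonet stud of its own on the oak rail while the rail is still clamped in the vise: set the foot over a stud with its brass line across the rail, push it down against the spring and turn it a quarter turn clockwise (seen from above), so that it is locked with its brass line along the rail; any studs will do, and spare ones stay empty. When all the feet are locked, pull the vise's sliding jaw wide open by its red post, lift the rail clear of the vise, and lay it feet up along the middle of the cork pad; then slide the empty jaw shut again. Do not disturb the other things on the bench.

Things in the scene. Friction and masses are not known exactly. Their poses are not given: they have to be found in the camera images.
- foot1: walnut foot, 34 (own x) x 44 (own y) x 36 mm high, 45 g, standing mouth down; origin: centre of its underside, z up. Brass line on its flat top along own y. Underside: slot along own y, 28 x 15 mm, through a 6 mm flange; above it a turning chamber, then a 14 mm square centring bore from 16 to 25 mm up. Turns only clockwise from above, 90 degrees to a stop. May be absent
- foot2: walnut foot, 34 (own x) x 44 (own y) x 36 mm high, 45 g, standing mouth down; origin: centre of its underside, z up. Brass line on its flat top along own y. Underside: slot along own y, 28 x 15 mm, through a 6 mm flange; above it a turning chamber, then a 14 mm square centring bore from 16 to 25 mm up. Turns only clockwise from above, 90 degrees to a stop. May be absent
- foot3: walnut foot, 34 (own x) x 44 (own y) x 36 mm high, 45 g, standing mouth down; origin: centre of its underside, z up. Brass line on its flat top along own y. Underside: slot along own y, 28 x 15 mm, through a 6 mm flange; above it a turning chamber, then a 14 mm square centring bore from 16 to 25 mm up. Turns only clockwise from above, 90 degrees to a stop. May be absent
- foot4: walnut foot, 34 (own x) x 44 (own y) x 36 mm high, 45 g, standing mouth down; origin: centre of its underside, z up. Brass line on its flat top along own y. Underside: slot along own y, 28 x 15 mm, through a 6 mm flange; above it a turning chamber, then a 14 mm square centring bore from 16 to 25 mm up. Turns only clockwise from above, 90 degrees to a stop. May be absent
- stud1 (a point): where a bayonet stud's axis meets the rail's top; axes as the rail's. Steel pin, diameter 11, 24 mm high, tapered over the top 2 mm; brass crossbar 24 (along rail x) x 8 x 5 mm, its underside 9.5 mm above the rail. A spring washer 28 mm across stands 7 mm above the rail, gives 1 N per mm. At rail y = -137 mm
- stud2 (a point): where a bayonet stud's axis meets the rail's top; axes as the rail's. Steel pin, diameter 11, 24 mm high, tapered over the top 2 mm; brass crossbar 24 (along rail x) x 8 x 5 mm, its underside 9.5 mm above the rail. A spring washer 28 mm across stands 7 mm above the rail, gives 1 N per mm. At rail y = -65 mm
- stud3 (a point): where a bayonet stud's axis meets the rail's top; axes as the rail's. Steel pin, diameter 11, 24 mm high, tapered over the top 2 mm; brass crossbar 24 (along rail x) x 8 x 5 mm, its underside 9.5 mm above the rail. A spring washer 28 mm across stands 7 mm above the rail, gives 1 N per mm. At rail y = 65 mm
- stud4 (a point): where a bayonet stud's axis meets the rail's top; axes as the rail's. Steel pin, diameter 11, 24 mm high, tapered over the top 2 mm; brass crossbar 24 (along rail x) x 8 x 5 mm, its underside 9.5 mm above the rail. A spring washer 28 mm across stands 7 mm above the rail, gives 1 N per mm. At rail y = 137 mm
- rail: oak rail, 50 (own x) x 320 (own y) x 55 mm high, 0.5 kg; origin: centre of its underside. Four bayonet studs along its top. A foot goes on with its y along rail x (10 degrees off is all right); pushed to 0.5 to 1.5 mm above the rail (6 N) it can be turned to y along rail y. Let go, it springs up to 3.5 mm above the rail, flange under the crossbar: locked. Not locked, it rests 6 mm or more above.
- rail_top (a point): centre of the rail's top face, axes as the rail's. Feet locked on the middle two studs leave 86 mm of the rail's length free here, to grip the rail across its 50 mm width
- vise: green vise fixed to the bench; origin on the bench under the clamped rail's centre, axes parallel to the rail's. Its bed, 30 mm high, 280 long (y), spans x = -35 to 65 mm; fixed steel jaw on the rail's +x side, sliding one on the -x side, both 140 mm long (y), tops 48 mm above the bench (rail top 85 mm). Guide tongue 70 mm wide reaches to x = -155 mm
- jaw (a joint): opening of the sliding vise jaw in m: 0 clamped on the rail or, when empty, shut (its face stays 51 mm from the fixed jaw), 0.05 fully open; it slides towards the vise's -x with about 8 N of friction and stays where it is left
- jaw_post (a point): centre of the top of the sliding jaw's red square post, 20 x 20 mm, faces along the vise's axes, standing from 31 to 101 mm above the bench; 48 mm clear to the jaw behind it
- pad: cork pad fixed to the bench, 90 (own x) x 340 (own y) x 8 mm thick; origin at the centre of its underside. The finished rail goes on it with the rail's length along the pad's y, either way round
- flask: bystander: red metal drinking bottle, 68 mm across, 210 mm high; origin at the centre of its base
- tape: bystander: yellow tape measure, 70 x 35 x 60 mm; origin at the centre of its base
- notched: bystander: notched wood offcut, 100 x 70 x 40 mm; origin at the centre of its base
- wedge: bystander: pale wood offcut, 120 x 45 x 25 mm; origin at the centre of its base
- pencil: bystander: red pencil, 168 mm long, 8 mm thick, along own x; origin at the centre of its underside
Mind the look-alikes: they are no part of the job. What is shaped like the foot1 but pink or purple is not meant.

How it is judged:
On the way, in this order (a step that is already met when the one before it is completed fails the run):
1. every foot present is locked on a stud of the rail while the vise is still closed (((horizontal distance between foot1 and stud1 below 0.005 m and z of foot1 in the frame of stud1 between 0 and 0.006 m) or (horizontal distance between foot1 and stud2 below 0.005 m and z of foot1 in the frame of stud2 between 0 and 0.006 m) or (horizontal distance between foot1 and stud3 below 0.005 m and z of foot1 in the frame of stud3 between 0 and 0.006 m) or (horizontal distance between foot1 and stud4 below 0.005 m and z of foot1 in the frame of stud4 between 0 and 0.006 m)) and angle between the y axis of each of foot1, foot2, foot3, foot4 and the y axis of rail, either way round below 0.2 rad and ((horizontal distance between foot2 and stud1 below 0.005 m and z of foot2 in the frame of stud1 between 0 and 0.006 m) or (horizontal distance between foot2 and stud2 below 0.005 m and z of foot2 in the frame of stud2 between 0 and 0.006 m) or (horizontal distance between foot2 and stud3 below 0.005 m and z of foot2 in the frame of stud3 between 0 and 0.006 m) or (horizontal distance between foot2 and stud4 below 0.005 m and z of foot2 in the frame of stud4 between 0 and 0.006 m)) and ((horizontal distance between foot3 and stud1 below 0.005 m and z of foot3 in the frame of stud1 between 0 and 0.006 m) or (horizontal distance between foot3 and stud2 below 0.005 m and z of foot3 in the frame of stud2 between 0 and 0.006 m) or (horizontal distance between foot3 and stud3 below 0.005 m and z of foot3 in the frame of stud3 between 0 and 0.006 m) or (horizontal distance between foot3 and stud4 below 0.005 m and z of foot3 in the frame of stud4 between 0 and 0.006 m)) and ((horizontal distance between foot4 and stud1 below 0.005 m and z of foot4 in the frame of stud1 between 0 and 0.006 m) or (horizontal distance between foot4 and stud2 below 0.005 m and z of foot4 in the frame of stud2 between 0 and 0.006 m) or (horizontal distance between foot4 and stud3 below 0.005 m and z of foot4 in the frame of stud3 between 0 and 0.006 m) or (horizontal distance between foot4 and stud4 below 0.005 m and z of foot4 in the frame of stud4 between 0 and 0.006 m)) and value of joint jaw below 0.006 m and horizontal distance between rail and vise below 0.02 m and height (world z) of rail below 0.04 m), for 0.2 s.
2. the jaw is pulled wide open, the rail still in the vise (value of joint jaw above 0.035 m and height (world z) of rail below 0.045 m), for 0.2 s.
3. the rail is lifted clear of the vise with all its feet locked (((horizontal distance between foot1 and stud1 below 0.005 m and z of foot1 in the frame of stud1 between 0 and 0.006 m) or (horizontal distance between foot1 and stud2 below 0.005 m and z of foot1 in the frame of stud2 between 0 and 0.006 m) or (horizontal distance between foot1 and stud3 below 0.005 m and z of foot1 in the frame of stud3 between 0 and 0.006 m) or (horizontal distance between foot1 and stud4 below 0.005 m and z of foot1 in the frame of stud4 between 0 and 0.006 m)) and angle between the y axis of each of foot1, foot2, foot3, foot4 and the y axis of rail, either way round below 0.2 rad and ((horizontal distance between foot2 and stud1 below 0.005 m and z of foot2 in the frame of stud1 between 0 and 0.006 m) or (horizontal distance between foot2 and stud2 below 0.005 m and z of foot2 in the frame of stud2 between 0 and 0.006 m) or (horizontal distance between foot2 and stud3 below 0.005 m and z of foot2 in the frame of stud3 between 0 and 0.006 m) or (horizontal distance between foot2 and stud4 below 0.005 m and z of foot2 in the frame of stud4 between 0 and 0.006 m)) and ((horizontal distance between foot3 and stud1 below 0.005 m and z of foot3 in the frame of stud1 between 0 and 0.006 m) or (horizontal distance between foot3 and stud2 below 0.005 m and z of foot3 in the frame of stud2 between 0 and 0.006 m) or (horizontal distance between foot3 and stud3 below 0.005 m and z of foot3 in the frame of stud3 between 0 and 0.006 m) or (horizontal distance between foot3 and stud4 below 0.005 m and z of foot3 in the frame of stud4 between 0 and 0.006 m)) and ((horizontal distance between foot4 and stud1 below 0.005 m and z of foot4 in the frame of stud1 between 0 and 0.006 m) or (horizontal distance between foot4 and stud2 below 0.005 m and z of foot4 in the frame of stud2 between 0 and 0.006 m) or (horizontal distance between foot4 and stud3 below 0.005 m and z of foot4 in the frame of stud3 between 0 and 0.006 m) or (horizontal distance between foot4 and stud4 below 0.005 m and z of foot4 in the frame of stud4 between 0 and 0.006 m)) and height (world z) of rail above 0.055 m and value of joint jaw above 0.03 m), for 0.1 s.
At the end, for the whole second after the job is handed in: Each foot present is locked on a stud: within 5 mm of its axis, under 6 mm above the rail, along the rail within 0.2 rad. The rail lies still, feet up, on the cork pad, centred within 25 mm, along it within 0.15 rad. The jaw is shut to within 10 mm (((horizontal distance between foot1 and stud1 below 0.005 m and z of foot1 in the frame of stud1 between 0 and 0.006 m) or (horizontal distance between foot1 and stud2 below 0.005 m and z of foot1 in the frame of stud2 between 0 and 0.006 m) or (horizontal distance between foot1 and stud3 below 0.005 m and z of foot1 in the frame of stud3 between 0 and 0.006 m) or (horizontal distance between foot1 and stud4 below 0.005 m and z of foot1 in the frame of stud4 between 0 and 0.006 m)) and angle between the y axis of each of foot1, foot2, foot3, foot4 and the y axis of rail, either way round below 0.2 rad and ((horizontal distance between foot2 and stud1 below 0.005 m and z of foot2 in the frame of stud1 between 0 and 0.006 m) or (horizontal distance between foot2 and stud2 below 0.005 m and z of foot2 in the frame of stud2 between 0 and 0.006 m) or (horizontal distance between foot2 and stud3 below 0.005 m and z of foot2 in the frame of stud3 between 0 and 0.006 m) or (horizontal distance between foot2 and stud4 below 0.005 m and z of foot2 in the frame of stud4 between 0 and 0.006 m)) and ((horizontal distance between foot3 and stud1 below 0.005 m and z of foot3 in the frame of stud1 between 0 and 0.006 m) or (horizontal distance between foot3 and stud2 below 0.005 m and z of foot3 in the frame of stud2 between 0 and 0.006 m) or (horizontal distance between foot3 and stud3 below 0.005 m and z of foot3 in the frame of stud3 between 0 and 0.006 m) or (horizontal distance between foot3 and stud4 below 0.005 m and z of foot3 in the frame of stud4 between 0 and 0.006 m)) and ((horizontal distance between foot4 and stud1 below 0.005 m and z of foot4 in the frame of stud1 between 0 and 0.006 m) or (horizontal distance between foot4 and stud2 below 0.005 m and z of foot4 in the frame of stud2 between 0 and 0.006 m) or (horizontal distance between foot4 and stud3 below 0.005 m and z of foot4 in the frame of stud3 between 0 and 0.006 m) or (horizontal distance between foot4 and stud4 below 0.005 m and z of foot4 in the frame of stud4 between 0 and 0.006 m)) and horizontal distance between rail and pad below 0.025 m and height (world z) of rail below 0.014 m and angle between the y axis of rail and the y axis of pad, either way round below 0.15 rad and angle between rail's own z axis and vertical below 0.05 rad and linear speed of rail below 0.02 m/s and value of joint jaw below 0.01 m and angle between each of foot1, foot2, foot3, foot4's own z axis and vertical below 0.15 rad and contact force between rail and pad above 1 N); the robot touches nothing.
It fails at once if another thing on the bench is knocked over or shifted by more than 4 cm (distance of any of flask, tape, notched, wedge, pencil from where it was at the start of the episode above 0.04 m).
Of foot1, foot2, foot3, foot4 only 3 to 4 are there at a start; the rules pass over those that are not, and their reading is None.
At some moment in a run one of foot1, foot2, foot3, foot4 may be knocked a few centimetres aside while the robot is not near it.
It also fails if it takes over 210 s, if anything falls off the work surface, if the arm or the gripper's body presses on something with over 40 N, if the wrist force passes 120 N, or if a joint passes its speed limit or range.

## Working session

There is one attempt and no reset: what is moved stays moved. The work goes in short steps, Python scripts to look and compute and a tool call to move; the robot and the scene stay as the last step left them, time stands still between calls to the robot, and variables do not carry over. Pictures are saved under pics/ and viewed, about 12 in all and at most 16, crops included, and the job is handed in when it is done.

Besides the shell and the picture viewer there is one more tool, called after ">>>" as name(argument=value, ...) on one line, values as JSON. send_rows: Moves the arm, as the interface text tells. Its arguments: {"type":"object","properties":{"rows":{"type":"string"},"newtons":{"type":"number"}},"required":["rows"]}

```bash
mkdir -p pics; python3 - <<'E'
from workcell import *
import cv2
for n in("scene","top"):
    im=get_image(n); cv2.imwrite(f"pics/{n}0.png",im[:,:,::-1]); p=camera_params(n)
    print(n,p)
print(read_state())
E
```

```text
scene {'intrinsics': array([[471.19543239,   0.        , 319.78645721],
       [  0.        , 471.19543239, 245.46444494],
       [  0.        ,   0.        ,   1.        ]]), 'eye': array([1.19432607, 0.10923151, 0.92325299]), 'attitude': array([[-0.24904265,  0.74319568, -0.62099754],
       [ 0.96847376,  0.18711425, -0.16445921],
       [-0.00602788, -0.64237718, -0.76636494]])}
top {'intrinsics': array([[503.9137482 ,   0.        , 317.27962362],
       [  0.        , 503.9137482 , 240.72601287],
       [  0.        ,   0.        ,   1.        ]]), 'eye': array([ 0.25896879, -0.09052841,  1.29500938]), 'attitude': array([[ 0.13196064, -0.96387222,  0.23138007],
       [-0.99124435, -0.12939381,  0.02630365],
       [ 0.00458579, -0.23282523, -0.97250778]])}
{'time_s': 0.1, 'qpos': array([ 1.18697826e+00,  2.41325547e-01,  3.84755866e-03,  1.33517094e+00,
       -3.30708308e-06,  1.57081826e+00]), 'qd': array([ 1.40646125e-03, -2.27463117e-03,  1.51391097e-03,  5.80399811e-05,
       -1.93254900e-04,  1.89977175e-03]), 'tau': array([-6.00293624e-04, -3.73137760e+01,  2.53009683e+01,  1.08616805e-02,
       -4.33660318e-05,  7.03668633e-06]), 'ee_pos': array([0.18702318, 0.46310174, 0.23050365]), 'tcp_rot': array([[-9.27233461e-01,  3.74483152e-01, -6.90664399e-04],
       [ 3.74483789e-01,  9.27231868e-01, -1.71904595e-03],
       [-3.34770485e-06, -1.85259954e-03, -9.99998284e-01]]), 'force': array([ 0.32093809, -0.15322078, -0.3204577 ]), 'wrist_torque': array([0.006877  , 0.02248878, 0.01204948]), 'opening': 0.08553250899611117}
```

View pics/scene0.png

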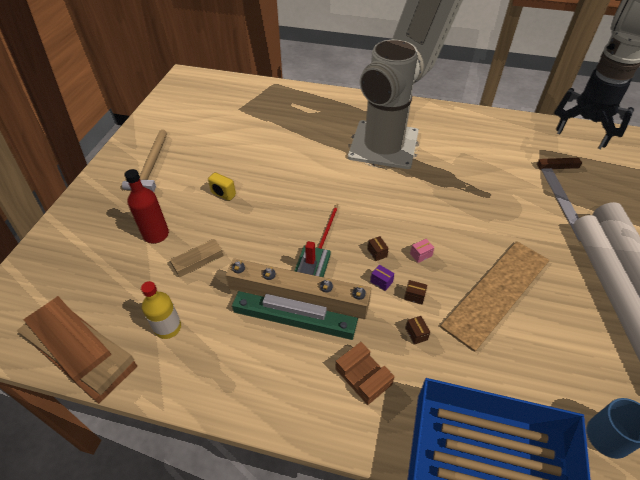

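View pics/top0.png

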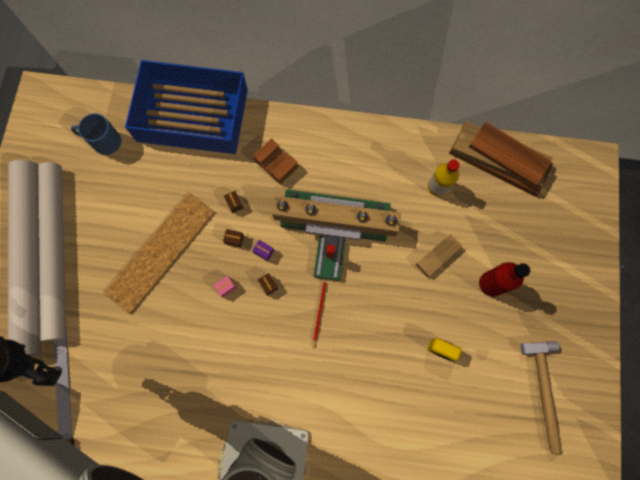

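Top view: three walnut feet at about (233,201), (233,238) and (268,284). The pink (225,286) and purple (263,250) ones are decoys. Rail and vise run from (282,205) to (391,220), red post at (331,250), cork pad around (160,252).

```bash
cat > h.py <<'E'
import numpy as np,cv2
from workcell import *
def ray(cam,u,v,z):
    p=camera_params(cam);K=p["intrinsics"];d=p["attitude"]@np.linalg.inv(K)@np.array([u,v,1.])
    return (p["eye"]+d*(z-p["eye"][2])/d[2])
def proj(cam,P):
    p=camera_params(cam);c=p["attitude"].T@(np.asarray(P)-p["eye"]);q=p["intrinsics"]@c;return q[:2]/q[2]
def two(a,b):
    A=[];B=[]
    M=np.zeros((3,3));r=np.zeros(3);L=[]
    for cam,(u,v) in (("top",a),("scene",b)):
        p=camera_params(cam);d=p["attitude"]@np.linalg.inv(p["intrinsics"])@np.array([u,v,1.]);d/=np.linalg.norm(d)
        N=np.eye(3)-np.outer(d,d);M+=N;r+=N@p["eye"];L.append((d,p["eye"]))
    X=np.linalg.solve(M,r);return X,[np.linalg.norm((np.eye(3)-np.outer(d,d))@(X-e)) for d,e in L]
def crop(cam,x0,y0,x1,y1,s,name):
    im=get_image(cam)[y0:y1,x0:x1,::-1];cv2.imwrite("pics/"+name,cv2.resize(im,None,fx=s,fy=s,interpolation=cv2.INTER_CUBIC))
E
python3 - <<'E'
from h import *
crop("top",200,180,410,300,3.8,"t1.png")
crop("scene",220,230,440,360,3.6,"s1.png")
E
```

```text
(no output)
```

View pics/t1.png

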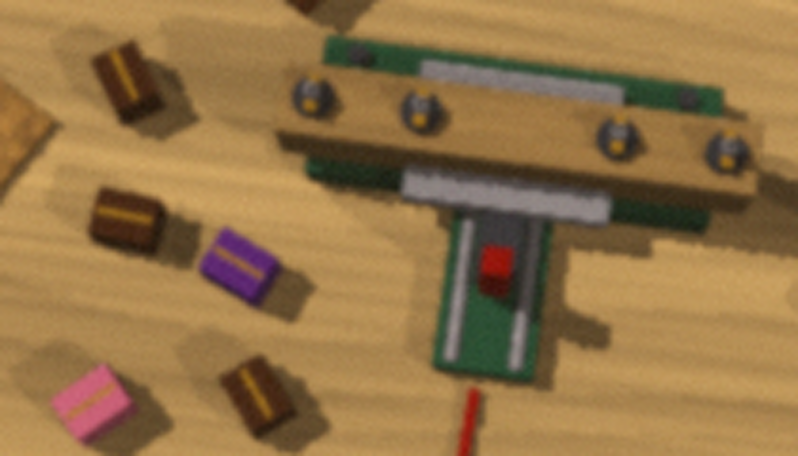

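View pics/s1.png

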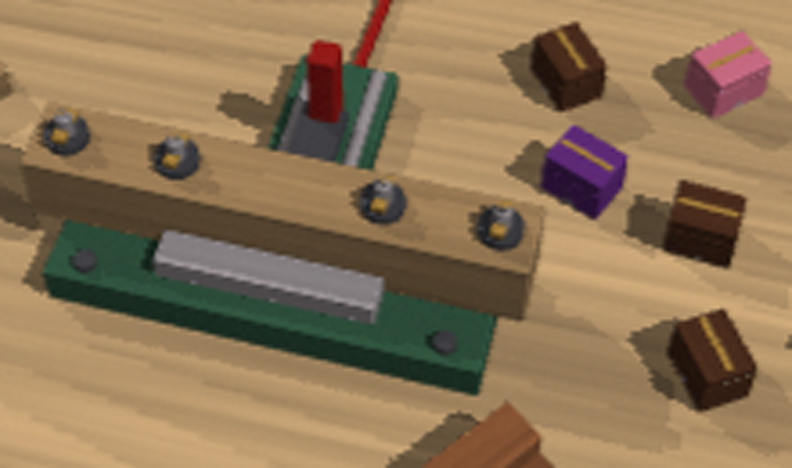

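```bash
cat >> h.py <<'E'
def feet(im,cam,wins,z=.036):
    out=[]
    for (u,v) in wins:
        r=14; x0,y0=int(u)-r,int(v)-r; w=cv2.resize(im[y0:y0+2*r,x0:x0+2*r],None,fx=4,fy=4,interpolation=cv2.INTER_CUBIC).astype(float)
        V=w.max(2); sat=(w[:,:,0]-w[:,:,2])/(V+1)
        dark=((V<85)&(sat>.3)).astype(np.uint8); n,l,st,_=cv2.connectedComponentsWithStats(cv2.morphologyEx(dark,cv2.MORPH_CLOSE,np.ones((13,13))))
        c=l[2*r*4//2-20:2*r*2+20,2*r*2-20:2*r*2+20].ravel(); k=np.bincount(c[c>0]).argmax()
        m=(l==k).astype(np.uint8); hull=cv2.convexHull(cv2.findNonZero(m)); h=np.zeros_like(m); cv2.fillConvexPoly(h,hull,1)
        h=cv2.erode(h,np.ones((3,3)));b=((V>85)&(sat>.4)&(h>0)).astype(np.uint8)
        n,l,st,_=cv2.connectedComponentsWithStats(b); k=1+st[1:,4].argmax(); ys,xs=np.nonzero(l==k)
        px=np.c_[(xs+.5)/4-.5+x0,(ys+.5)/4-.5+y0]
        P=np.array([ray(cam,*q,z)[:2] for q in px]); c=P.mean(0); _,_,vt=np.linalg.svd(P-c); d=vt[0]; t=(P-c)@d
        c2=c+d*(t.max()+t.min())/2
        out.append((c2.round(4),round(np.degrees(np.arctan2(d[1],d[0]))%180,1),round((np.ptp(t))*1e3),px.mean(0).round(1)))
    return out
E
python3 - <<'E'
from h import *
it=get_image("top");isc=get_image("scene")
for a in feet(it,"top",[(233,201),(233,238),(268,284)]):print(a)
for a in feet(isc,"scene",[(418,329),(416,291),(377,248)]):print(a)
# washers
def wash(im,cam,c):
    r=9;u,v=c;x0,y0=u-r,v-r
    w=cv2.resize(im[y0:y0+2*r,x0:x0+2*r],None,fx=4,fy=4,interpolation=cv2.INTER_CUBIC).astype(float)
    V=w.max(2);sat=(V-w.min(2))/(V+1);m=((V<120)&(sat<.3)).astype(np.uint8)
    n,l,st,_=cv2.connectedComponentsWithStats(m);k=1+st[1:,4].argmax();h=cv2.convexHull(cv2.findNonZero((l==k).astype(np.uint8)))
    e=cv2.fitEllipse(h);return (np.array(e[0])+.5)/4-.5+[x0,y0],np.array(e[1])/4
T=[(282,206),(311,209),(363,216),(391,220)];S=[(359,293),(326,286),(269,274),(238,267)]
W=[]
for a,b in zip(T,S):
    pa,ea=wash(it,"top",a);pb,eb=wash(isc,"scene",b)
    A=ray("top",*pa,.092);B=ray("scene",*pb,.092);W.append((A[:2],B[:2]))
    print(pa.round(1),ea.round(1),pb.round(1),eb.round(1),A[:2].round(4),B[:2].round(4),two(pa,pb)[0].round(4))
# post
def red(im,x0,y0,x1,y1):
    w=im[y0:y1,x0:x1].astype(int);m=(w[:,:,0]>90)&(w[:,:,1]<50)&(w[:,:,2]<60);ys,xs=np.nonzero(m);return xs+x0,ys+y0
# pad corners
for cam,im,c in(("top",it,(160,252)),("scene",isc,(497,295))):
    h=cv2.cvtColor(im,cv2.COLOR_RGB2HSV);print(cam,h[c[1],c[0]],h[c[1]-5:c[1]+6,c[0]-5:c[0]+6].reshape(-1,3).mean(0), h[c[1]+30,c[0]+60])
for cam,u,v in(("top",277,160),("top",440,256),("top",445,349)):print(ray(cam,u,v,.03).round(3))
E
```

```text
(array([0.6383, 0.1783]), np.float64(33.7), 38, array([232.2, 199.4]))
(array([0.5414, 0.1612]), np.float64(85.1), 38, array([232.4, 236.1]))
(array([0.433 , 0.0545]), np.float64(38.6), 39, array([266.9, 283. ]))Traceback (most recent call last):
  File "<stdin>", line 4, in <module>
  File "h.py", line 28, in feet
    P=np.array([ray(cam,*q,z)[:2] for q in px]); c=P.mean(0); _,_,vt=np.linalg.svd(P-c); d=vt[0]; t=(P-c)@d
                ~~~^^^^^^^^^^
  File "h.py", line 4, in ray
    p=camera_params(cam);K=p["intrinsics"];d=p["attitude"]@np.linalg.inv(K)@np.array([u,v,1.])
ValueError: time passes only in moves, steps and waits
```

```bash
sed -i 's/^from workcell import \*/import workcell\nfrom workcell import *\nCP={n:workcell.camera_params(n) for n in ("top","scene")}\ndef camera_params(n): return CP[n]/' h.py
python3 - <<'E'
from h import *
it=get_image("top");isc=get_image("scene")
for a in feet(it,"top",[(233,201),(233,238),(268,284)]):print(a)
for a in feet(isc,"scene",[(418,329),(416,291),(377,248)]):print(a)
def wash(im,cam,c):
    r=9;u,v=c;x0,y0=u-r,v-r
    w=cv2.resize(im[y0:y0+2*r,x0:x0+2*r],None,fx=4,fy=4,interpolation=cv2.INTER_CUBIC).astype(float)
    V=w.max(2);sat=(V-w.min(2))/(V+1);m=((V<120)&(sat<.3)).astype(np.uint8)
    n,l,st,_=cv2.connectedComponentsWithStats(m);k=1+st[1:,4].argmax();h=cv2.convexHull(cv2.findNonZero((l==k).astype(np.uint8)))
    e=cv2.fitEllipse(h);return (np.array(e[0])+.5)/4-.5+[x0,y0],np.array(e[1])/4
T=[(282,206),(311,209),(363,216),(391,220)];S=[(359,293),(326,286),(269,274),(238,267)]
for a,b in zip(T,S):
    pa,ea=wash(it,"top",a);pb,eb=wash(isc,"scene",b)
    A=ray("top",*pa,.092);B=ray("scene",*pb,.092)
    print(pa.round(1),ea.round(1),pb.round(1),eb.round(1),A[:2].round(4),B[:2].round(4),two(pa,pb)[0].round(4))
for cam,im,c in(("top",it,(160,252)),("scene",isc,(497,295))):
    h=cv2.cvtColor(im,cv2.COLOR_RGB2HSV);print(cam,h[c[1]-5:c[1]+6,c[0]-5:c[0]+6].reshape(-1,3).mean(0), h[c[1]+20:c[1]+26,c[0]+60:c[0]+66].reshape(-1,3).mean(0))
# pencil/post/rail
for cam,im,(x0,y0,x1,y1) in(("top",it,(300,230,345,360)),("scene",isc,(290,190,345,275))):
    w=im[y0:y1,x0:x1].astype(int);m=((w[:,:,0]>80)&(w[:,:,1]<60)&(w[:,:,2]<60)).astype(np.uint8)
    n,l,st,c=cv2.connectedComponentsWithStats(m)
    for i in range(1,n):
        if st[i,4]>20:print(cam,st[i]+[x0,y0,0,0,0],c[i]+[x0,y0])
for n,u,v in(("notched",277,160),("wedge",440,256),("tape",445,349),("pinkf",225,286),("purp",263,250),("pad",160,252),("trayedge",240,150),("flask",497,285)):print(n,ray("top",u,v,.03).round(3))
E
```

```text
(array([0.6384, 0.1785]), np.float64(33.2), 38, array([232.2, 199.4]))
(array([0.5414, 0.1614]), np.float64(85.0), 39, array([232.2, 236.1]))
(array([0.4328, 0.0545]), np.float64(38.7), 39, array([267. , 283.1]))
(array([0.6373, 0.1799]), np.float64(27.5), 44, array([418.3, 323.5]))
(array([0.5426, 0.1583]), np.float64(94.1), 52, array([413.5, 286.9]))
(array([0.4339, 0.057 ]), np.float64(38.1), 38, array([378.3, 243.4]))
[281.8 205.2] [9.3 9.8] [358.7 292.8] [12.4 13.4] [0.6239 0.0418] [0.6276 0.0435] [0.625  0.0427 0.088 ]
[310.4 208.9] [8.9 9.9] [325.9 285.7] [12.2 13.1] [ 0.6238 -0.0302] [ 0.6269 -0.0283] [ 0.6247 -0.0294  0.0886]
[362. 216.] [ 9.  10.1] [268.7 273.4] [11.9 13. ] [ 0.6226 -0.1597] [ 0.6257 -0.1579] [ 0.6235 -0.1594  0.0886]
[390.6 219.7] [ 8.7 10.1] [238.1 267. ] [11.3 13.1] [ 0.6226 -0.2313] [ 0.6255 -0.2294] [ 0.6234 -0.2312  0.0888]
top [ 16.24793388 168.85123967 152.14049587] [ 20.5        135.69444444 150.69444444]
scene [ 15.84297521 132.17355372 152.07438017] [ 16.83333333 105.22222222 182.        ]
top [326 244   9   9  73] [330.04109589 248.17808219]
top [314 283  12  57 179] [319.62011173 311.26815642]
scene [318 208  19  41 150] [327.15333333 228.04      ]
scene [305 242  10  22 101] [311.35643564 249.61386139]
notched [0.766 0.08  0.03 ]
wedge [ 0.562 -0.374  0.03 ]
tape [ 0.33  -0.404  0.03 ]
pinkf [0.412 0.159 0.03 ]
purp [0.517 0.079 0.03 ]
pad [0.477 0.339 0.03 ]
trayedge [0.781 0.183 0.03 ]
flask [ 0.506 -0.523  0.03 ]
```

```bash
cat >> h.py <<'E'
from scipy.spatial.transform import Rotation as Ro
def go(x,y,z,jaw):
    s=read_state();R=s["tcp_rot"];a=np.radians(jaw);yv=np.array([np.cos(a),np.sin(a),0]);zv=np.array([0,0,-1.]);Rt=np.c_[np.cross(yv,zv),yv,zv]
    d=R.T@(np.array([x,y,z])-s["ee_pos"]);r=np.degrees(Ro.from_matrix(R.T@Rt).as_rotvec())
    print("d",d.round(4),"rot",r.round(1),"rows",round(max(np.linalg.norm(d)/.0417,np.linalg.norm(r)/7.16),1),"| t",s["time_s"],"q6",s["qpos"][5].round(2),"F",s["force"].round(1),"op",round(s["opening"],4))
E
python3 - <<'E'
from h import *
go(.638,.179,.10,122)
E
```

```text
d [-0.5246 -0.095   0.1312] rot [ -0.  -0. -54.] rows 13.2 | t 0.4 q6 1.57 F [-0.6 -1.   0.4] op 0.0852
```

>>> send_rows(rows="0.6 -0.39 -0.071 0.05 0 0 -54;0.6 -0.39 -0.071 0.05 0 0 -54;0.6 -0.39 -0.071 0.05 0 0 -54;0.6 -0.39 -0.071 0.05 0 0 -54;0.6 -0.39 -0.071 0.05 0 0 -54;0.6 -0.39 -0.071 0.05 0 0 -54;0.6 -0.39 -0.071 0.05 0 0 -54;0.6 -0.39 -0.071 0.05 0 0 -54;0.6 -0.39 -0.071 0.05 0 0 -54;0.6 -0.39 -0.071 0.05 0 0 -54", newtons=40)

```text
time_s: 1.23
ee_pos: [0.5077, 0.2608, 0.1836]
tcp_rot: [[-0.847, -0.532, 0.0], [-0.532, 0.847, 0.0], [-0.0, 0.0, -1.0]]
force: [-0.1, 1.4, 0.6]
opening: 0.0515
```

```bash
python3 -c "
from h import *
print(feet(get_image('top'),'top',[(233,201),(233,238),(268,284)]))
go(.638,.179,.08,122)"
```

```text
[(array([0.638 , 0.1782]), np.float64(33.8), 38, array([232.3, 199.5])), (array([0.5414, 0.1611]), np.float64(85.6), 39, array([232.4, 236.2])), (array([0.4498, 0.0746]), np.float64(124.1), 27, array([259.8, 275.7]))]
d [-0.0653 -0.1302  0.1028] rot [-0.3  0.1 -0.4] rows 4.3 | t 1.2833 q6 -0.09 F [ 5.8  0.3 -0.1] op 0.0514
```

>>> send_rows(rows="0.6 -0.065 -0.13 0.103 0 0 0;0.6 -0.065 -0.13 0.103 0 0 0;0.6 -0.065 -0.13 0.103 0 0 0;0.6 -0.065 -0.13 0.103 0 0 0;0.6 -0.065 -0.13 0.103 0 0 0;0.6 -0.065 -0.13 0.103 0 0 0")

```text
time_s: 1.78
ee_pos: [0.63, 0.1838, 0.0768]
tcp_rot: [[-0.85, -0.527, -0.005], [-0.527, 0.85, -0.002], [0.006, 0.001, -1.0]]
force: [-0.8, 1.0, -0.4]
opening: 0.0511
```

```bash
python3 -c "
from h import *
crop('top',200,180,320,300,5,'t2.png')
go(.638,.179,.008,122)"
```

```text
d [-0.004  -0.01    0.0709] rot [ 0.1 -0.2 -0.1] rows 1.7 | t 1.8333 q6 -0.27 F [-0.2  0.2  0. ] op 0.0511
```

View pics/t2.png

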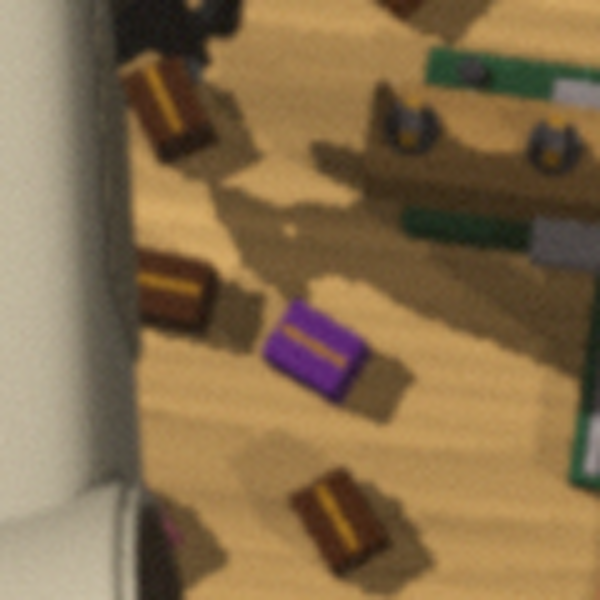

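Feet A (234,200), B (235,238) and C (267,284) are all in place. The odd C reading came from the arm's shadow. Next I descend on A.

>>> send_rows(rows="0.6 0 0 0 0 0 0;0.6 0 0 0 0 0 0;0.6 0 0 0 0 0 0")

```text
time_s: 2.08
ee_pos: [0.6301, 0.1879, 0.0829]
tcp_rot: [[-0.847, -0.532, 0.003], [-0.532, 0.847, 0.001], [-0.003, -0.001, -1.0]]
force: [-0.5, 1.2, 0.4]
opening: 0.0511
```

```bash
python3 -c "
from h import *
go(.638,.179,.008,122)"
```

```text
d [-0.0017 -0.0117  0.0749] rot [-0.   0.2  0.1] rows 1.8 | t 2.0833 q6 -0.27 F [-0.5  1.2  0.4] op 0.0511
```

>>> send_rows(rows="0.6 -0.002 -0.012 0.035 0 0 0;0.6 -0.002 -0.012 0.06 0 0 0;0.6 -0.002 -0.012 0.075 0 0 0;0.6 -0.002 -0.012 0.075 0 0 0;0.6 -0.002 -0.012 0.075 0 0 0;0.2 -0.002 -0.012 0.075 0 0 0;0.2 -0.002 -0.012 0.075 0 0 0;0.2 -0.002 -0.012 0.075 0 0 0;0.2 -0.002 -0.012 0.075 0 0 0;0.2 -0.002 -0.012 0.075 0 0 0")

```text
time_s: 2.92
ee_pos: [0.6401, 0.178, 0.0085]
tcp_rot: [[-0.848, -0.53, 0.004], [-0.53, 0.848, 0.002], [-0.005, -0.001, -1.0]]
force: [-0.4, 0.3, 6.7]
opening: 0.0333
```

```bash
python3 -c "
from h import *
crop('scene',360,220,480,350,4.5,'s2.png')
go(.638,.179,.008,122)"
```

```text
d [0.0012 0.0019 0.0004] rot [-0.   0.3  0. ] rows 0.1 | t 2.9667 q6 -0.29 F [-0.5  1.8  6.5] op 0.0331
```

View pics/s2.png

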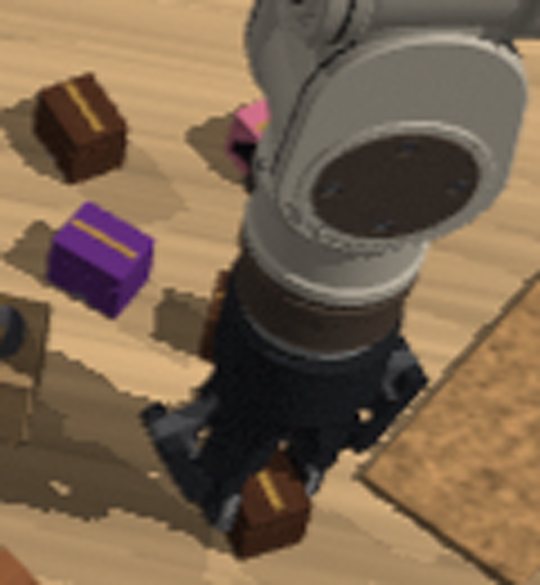

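A is held (opening 33 mm). Next I lift it and carry it over stud 3.

>>> send_rows(rows="0.2 0 0 -0.04 0 0 0;0.2 0 0 -0.08 0 0 0;0.2 0 0 -0.12 0 0 0;0.2 0 0 -0.14 0 0 0;0.2 0 0 -0.14 0 0 0;0.2 0 0 -0.14 0 0 0")

```text
time_s: 3.47
ee_pos: [0.6396, 0.1774, 0.1483]
tcp_rot: [[-0.848, -0.53, 0.005], [-0.53, 0.848, 0.001], [-0.005, -0.002, -1.0]]
force: [-0.2, -0.8, -1.7]
opening: 0.0327
```

```bash
python3 -c "
from h import *
go(.626,-.0294,.145,89.7)"
```

```text
d [ 0.1212 -0.1682  0.003 ] rot [-0.   0.3 32.3] rows 5.0 | t 3.4667 q6 -0.29 F [-0.2 -0.8 -1.7] op 0.0327
```

>>> send_rows(rows="0.2 0.121 -0.168 0.003 0 0.3 32.3;0.2 0.121 -0.168 0.003 0 0.3 32.3;0.2 0.121 -0.168 0.003 0 0.3 32.3;0.2 0.121 -0.168 0.003 0 0.3 32.3;0.2 0.121 -0.168 0.003 0 0.3 32.3;0.2 0.121 -0.168 0.003 0 0.3 32.3;0.2 0.121 -0.168 0.003 0 0.3 32.3;0.2 0.121 -0.168 0.003 0 0.3 32.3;0.2 0.121 -0.168 0.003 0 0.3 32.3")

```text
time_s: 4.22
ee_pos: [0.6242, -0.0282, 0.1415]
tcp_rot: [[-1.0, 0.003, -0.007], [0.003, 1.0, -0.001], [0.007, -0.001, -1.0]]
force: [0.1, 0.8, 0.1]
opening: 0.0336
```

```bash
python3 -c "
from h import *
go(.626,-.0294,.145,89.7)
p=read_state()['ee_pos'];print(p,proj('scene',p))
crop('scene',270,180,390,300,5,'s3.png')"
```

```text
d [-0.0018 -0.0012 -0.0035] rot [-0.1 -0.4  0.1] rows 0.1 | t 4.2167 q6 -0.04 F [0.1 0.8 0.1] op 0.0336
[ 0.62417503 -0.02822757  0.14150357] [326.34352911 270.92437537]
```

View pics/s3.png

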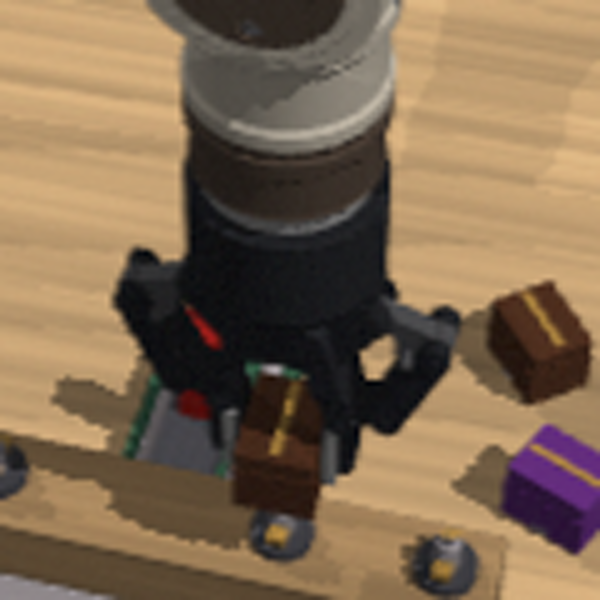

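```bash
python3 -c "
from h import *
for n,u,v,z in (('lineend',272,454,.169),('linefar',300,383,.169),('botL',235,506,.133),('botR',314,517,.133),('topL',237,452,.169),('topR',322,462,.169)):
    print(n,ray('scene',270+(u+.5)/5-.5,180+(v+.5)/5-.5,z).round(4))
print(read_state()['ee_pos'])"
```

```text
lineend [ 0.6441 -0.0283  0.169 ]
linefar [ 0.606 -0.026  0.169]
botL [ 0.6475 -0.0431  0.133 ]
botR [ 0.6449 -0.0102  0.133 ]
topL [ 0.6466 -0.0421  0.169 ]
topR [ 0.6431 -0.0079  0.169 ]
[ 0.62444476 -0.02790454  0.14184094]
```

>>> send_rows(rows="0.2 -0.001 -0.002 0.012 0 0 0;0.2 -0.001 -0.002 0.022 0 0 0;0.2 -0.001 -0.002 0.031 0 0 0;0.2 -0.001 -0.002 0.031 0 0 0;0.2 -0.001 -0.002 0.034 0 0 0;0.2 -0.001 -0.002 0.037 0 0 0;0.2 -0.001 -0.002 0.040 0 0 0;0.2 -0.001 -0.002 0.040 0 0 0;0.2 -0.001 -0.002 0.040 0 0 0", newtons=60)

```text
time_s: 5.02
ee_pos: [0.6256, -0.0316, 0.1028]
tcp_rot: [[-1.0, 0.005, -0.005], [0.005, 1.0, -0.001], [0.005, -0.001, -1.0]]
force: [-0.2, 0.5, -0.9]
opening: 0.0328
```

```bash
python3 -c "
from h import *
go(.6256,-.0295,.0945,89.7);print(read_state()['ee_pos'])"
```

```text
d [-0.      0.0021  0.0083] rot [-0.1 -0.3  0. ] rows 0.2 | t 5.0167 q6 -0.04 F [-0.2  0.5 -0.9] op 0.0328
[ 0.62559111 -0.03158208  0.10281338]
```

>>> send_rows(rows="0.2 0 0.002 0 0 0 0;0.2 0 0.002 0.001 0 0 0;0.2 0 0.002 0.003 0 0 0;0.2 0 0.002 0.005 0 0 0;0.2 0 0.002 0.007 0 0 0;0.2 0 0.002 0.008 0 0 0;0.2 0 0.002 0.008 0 0 0;0.2 0 0.002 0.008 0 0 0")

```text
time_s: 5.68
ee_pos: [0.6259, -0.0295, 0.0957]
tcp_rot: [[-1.0, 0.005, -0.004], [0.005, 1.0, -0.001], [0.004, -0.001, -1.0]]
force: [-1.8, 1.3, 5.3]
opening: 0.0329
```

```bash
python3 -c "
from h import *
go(.6256,-.0295,.0945,89.7);s=read_state();print(s['ee_pos'],s['force'],s['wrist_torque'])"
```

```text
d [ 0.0003 -0.      0.0012] rot [-0.1 -0.2  0. ] rows 0.0 | t 5.6833 q6 -0.04 F [-1.8  1.3  5.3] op 0.0329
[ 0.62588369 -0.02945767  0.0956513 ] [-1.75141556  1.29797071  5.33361656] [0.09069288 0.27766845 0.09405607]
```

>>> send_rows(rows="0.2 0 0 0.001 0 0 0;0.2 0 0 0.001 0 0 0;0.2 0 0 0.001 0 0 7;0.2 0 0 0.001 0 0 14;0.2 0 0 0.001 0 0 21;0.2 0 0 0.001 0 0 28;0.2 0.0005 -0.0005 0.001 0 0 35;0.2 0.0005 -0.0005 0.001 0 0 42;0.2 0.0005 -0.0005 0.001 0 0 42")

```text
time_s: 6.43
ee_pos: [0.6257, -0.0302, 0.0946]
tcp_rot: [[-0.737, 0.676, -0.003], [0.676, 0.737, -0.002], [0.001, -0.003, -1.0]]
force: [-1.0, -0.6, 4.9]
opening: 0.0331
```

```bash
python3 -c "
from h import *
go(.6252,-.0302,.0945,-.3);s=read_state();print(s['ee_pos'],s['force'],s['wrist_torque'])"
```

```text
d [ 0.0003 -0.0003  0.0002] rot [-0.2  0.  47.8] rows 6.7 | t 6.4333 q6 0.7 F [-1.  -0.6  4.9] op 0.0331
[ 0.62566692 -0.03018092  0.09464963] [-0.9883     -0.55872847  4.9472299 ] [ 0.02550331  0.09955451 -0.0858005 ]
```

>>> send_rows(rows="0.2 0 0 0 0 0 7;0.2 0 0 0 0 0 14;0.2 0 0 0 0 0 21;0.2 0 0 0 0 0 28;0.2 0 0 0 0 0 35;0.2 0 0 0 0 0 42;0.2 0 0 0 0 0 48.5;0.2 0 0 0 0 0 48.5;0.2 0 0 0 0 0 48.5")

```text
time_s: 7.18
ee_pos: [0.6255, -0.0306, 0.0946]
tcp_rot: [[0.015, 1.0, -0.003], [1.0, -0.015, -0.002], [-0.002, -0.003, -1.0]]
force: [-2.0, -1.0, 6.1]
opening: 0.033
```

```bash
python3 -c "
from h import *
go(.6252,-.0302,.0945,-.3);s=read_state();print(s['ee_pos'],s['force'],s['wrist_torque'])"
```

```text
d [ 0.0004 -0.0003  0.0001] rot [-0.2  0.1 -0.5] rows 0.1 | t 7.1833 q6 1.54 F [-2.  -1.   6.1] op 0.033
[ 0.6255433  -0.03059939  0.09462633] [-2.02081828 -0.99979393  6.06612868] [-0.21467266  0.17205979 -0.04374066]
```

>>> send_rows(rows="0.2 0 0 -0.0025 0 0 0;0.2 0 0 -0.0025 0 0 0;0.6 0 0 -0.0025 0 0 0;0.6 0 0 -0.0025 0 0 0;0.6 0 0 -0.0025 0 0 0;0.6 0 0 -0.0025 0 0 0;0.6 0 0 -0.04 0 0 0;0.6 0 0 -0.075 0 0 0;0.6 0 0 -0.075 0 0 0;0.6 0 0 -0.075 0 0 0", newtons=40)

```text
time_s: 8.02
ee_pos: [0.6273, -0.0299, 0.1716]
tcp_rot: [[0.014, 1.0, 0.001], [1.0, -0.014, -0.002], [-0.002, 0.001, -1.0]]
force: [-0.1, 1.0, -1.1]
opening: 0.0513
```

```bash
python3 -c "
from h import *
crop('scene',270,220,440,340,4.6,'s4.png')
s=read_state();print(s['ee_pos'],s['force'],s['opening'])
print(feet(get_image('scene'),'scene',[(416,291),(377,248)]))
print(feet(get_image('top'),'top',[(233,238),(268,284)]))
go(.5414,.161,.08,177)"
```

```text
[ 0.62591134 -0.02980845  0.16946296] [ 0.07708899  0.2331859  -0.20633069] 0.05122546938635987
[(array([0.5426, 0.1581]), np.float64(94.1), 52, array([413.7, 286.9])), (array([0.4341, 0.0573]), np.float64(38.2), 39, array([378.4, 243.5]))]Traceback (most recent call last):
  File "<string>", line 6, in <module>
    print(feet(get_image('top'),'top',[(233,238),(268,284)]))
          ~~~~^^^^^^^^^^^^^^^^^^^^^^^^^^^^^^^^^^^^^^^^^^^^^^
  File "h.py", line 26, in feet
    c=l[2*r*4//2-20:2*r*2+20,2*r*2-20:2*r*2+20].ravel(); k=np.bincount(c[c>0]).argmax()
                                                           ~~~~~~~~~~~~~~~~~~~~~~~~~~^^
ValueError: attempt to get argmax of an empty sequence
```

View pics/s4.png

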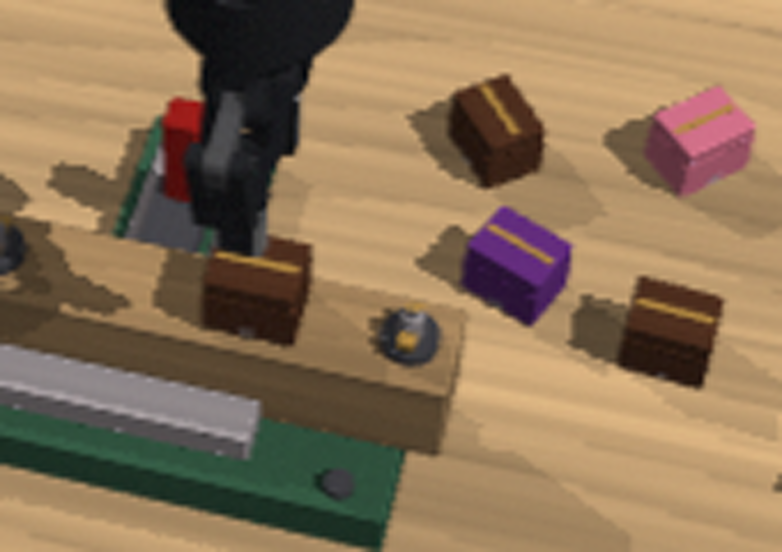

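Foot 1 sits low on stud 3 with its line along the rail (scene px 326,277), so it is locked. Next is foot B at scene (416,291).

```bash
python3 -c "
from h import *
f=lambda u,v:ray('scene',270+(u+.5)/4.6-.5,220+(v+.5)/4.6-.5,.036)
a,b=f(638,298),f(718,321);d=b-a;print(a,b,np.degrees(np.arctan2(d[1],d[0])))
go(.5415,.160,.10,177)"
```

```text
[0.5386609  0.14484261 0.036     ] [0.54283775 0.18498993 0.036     ] 84.0604232183799
d [ 0.1887 -0.0851  0.0677] rot [-1.000e-01 -7.000e-01 -1.778e+02] rows 24.8 | t 8.1667 q6 1.54 F [-0.1 -0.7 -0.5] op 0.0514
```

>>> send_rows(rows="0.6 0.189 -0.085 0.068 0 0 4.7;0.6 0.189 -0.085 0.068 0 0 4.7;0.6 0.189 -0.085 0.068 0 0 4.7;0.6 0.189 -0.085 0.068 0 0 4.7;0.6 0.189 -0.085 0.068 0 0 4.7;0.6 0.189 -0.085 0.068 0 0 4.7;0.6 0.189 -0.085 0.068 0 0 4.7;0.6 0.189 -0.085 0.068 0 0 4.7")

```text
time_s: 8.83
ee_pos: [0.542, 0.16, 0.0998]
tcp_rot: [[0.094, 0.996, -0.007], [0.996, -0.094, -0.003], [-0.003, -0.007, -1.0]]
force: [1.3, -0.8, 0.6]
opening: 0.0514
```

```bash
python3 -c "
from h import *
go(.5415,.160,.008,-5.5)"
```

```text
d [0.0002 0.0001 0.0918] rot [-0.4  0.2  0.1] rows 2.2 | t 8.8333 q6 1.95 F [ 1.3 -0.8  0.6] op 0.0514
```

>>> send_rows(rows="0.6 0 0 0.04 0 0 0;0.6 0 0 0.075 0 0 0;0.6 0 0 0.092 0 0 0;0.6 0 0 0.092 0 0 0;0.2 0 0 0.092 0 0 0;0.2 0 0 0.092 0 0 0;0.2 0 0 0.092 0 0 0;0.2 0 0 0.092 0 0 0;0.2 0 0 0.092 0 0 0;0.2 0 0 0.092 0 0 0", newtons=60)

```text
time_s: 9.67
ee_pos: [0.5429, 0.1602, 0.0098]
tcp_rot: [[0.096, 0.995, -0.003], [0.995, -0.096, -0.001], [-0.001, -0.003, -1.0]]
force: [0.4, -0.4, -0.3]
opening: 0.0333
```

```bash
python3 -c "
from h import *
s=read_state();print(s['ee_pos'],s['force'],s['opening'])"
```

```text
[0.54289008 0.16021089 0.00984159] [ 0.35639919 -0.44080549 -0.2698581 ] 0.033289657341106345
```

>>> send_rows(rows="0.2 0 0 -0.04 0 0 0;0.2 0 0 -0.08 0 0 0;0.2 0 0 -0.12 0 0 0;0.2 0 0 -0.15 0 0 0;0.2 0 0 -0.15 0 0 -7;0.2 0 0 -0.15 0 0 -14;0.2 0 0 -0.15 0 0 -21;0.2 0 0 -0.15 0 0 -28;0.2 0 0 -0.15 0 0 -35;0.2 0 0 -0.15 0 0 -42")

```text
time_s: 10.5
ee_pos: [0.5429, 0.1604, 0.1593]
tcp_rot: [[-0.6, 0.8, -0.004], [0.8, 0.6, -0.001], [0.002, -0.004, -1.0]]
force: [0.1, -0.1, -0.3]
opening: 0.0329
```

```bash
python3 -c "
from h import *
s=read_state();print(s['ee_pos'],s['force'],s['opening'])
go(.6245,-.1594,.15,89.7)"
```

```text
[0.54287697 0.16036066 0.15927144] [ 0.12311953 -0.11370302 -0.27855025] 0.03290287625825949
d [-0.3048 -0.1266  0.0093] rot [ -0.2  -0.2 -52.8] rows 7.9 | t 10.5 q6 1.21 F [ 0.1 -0.1 -0.3] op 0.0329
```

>>> send_rows(rows="0.2 -0.305 -0.126 0.009 0 0 -52.8;0.2 -0.305 -0.126 0.009 0 0 -52.8;0.2 -0.305 -0.126 0.009 0 0 -52.8;0.2 -0.305 -0.126 0.009 0 0 -52.8;0.2 -0.305 -0.126 0.009 0 0 -52.8;0.2 -0.305 -0.126 0.009 0 0 -52.8;0.2 -0.305 -0.126 0.009 0 0 -52.8;0.2 -0.305 -0.126 0.009 0 0 -52.8;0.2 -0.305 -0.126 0.009 0 0 -52.8;0.2 -0.305 -0.126 0.009 0 0 -52.8")

```text
time_s: 11.33
ee_pos: [0.6233, -0.1641, 0.1495]
tcp_rot: [[-1.0, 0.018, -0.005], [0.018, 1.0, -0.002], [0.005, -0.002, -1.0]]
force: [-0.2, 0.5, -0.7]
opening: 0.033
```

>>> send_rows(rows="0.2 0 0 0 0 0 0;0.2 0 0 0 0 0 0")

```text
time_s: 11.5
ee_pos: [0.6228, -0.1587, 0.1499]
tcp_rot: [[-1.0, 0.012, -0.006], [0.012, 1.0, -0.001], [0.006, -0.001, -1.0]]
force: [0.1, 0.5, 0.0]
opening: 0.0329
```

```bash
python3 -c "
from h import *
s=read_state();print(s['ee_pos'],s['force'],s['opening'])
crop('scene',220,180,340,290,5,'s5.png')
go(.6255,-.1594,.11,89.7)"
```

```text
[ 0.62276474 -0.15866483  0.14986706] [0.07975084 0.50816967 0.00057647] 0.03293831931368465
d [-0.0029 -0.0012  0.04  ] rot [-0.  -0.3 -0.3] rows 1.0 | t 11.55 q6 -0.24 F [-0.9  0.1 -0.5] op 0.0331
```

View pics/s5.png

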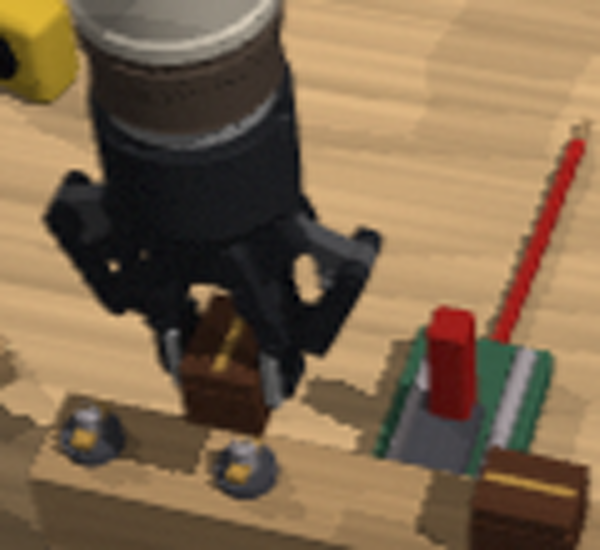

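```bash
python3 -c "
from h import *
for u,v,z in((187,414,.140),(263,432,.140),(182,371,.176),(263,384,.176),(217,369,.176)):print(ray('scene',220+(u+.5)/5-.5,180+(v+.5)/5-.5,z).round(4))
go(.6255,-.1594,.11,89.7);print(read_state()['ee_pos'])"
```

```text
[ 0.6371 -0.1756  0.14  ]
[ 0.6383 -0.1415  0.14  ]
[ 0.6421 -0.1719  0.176 ]
[ 0.6405 -0.1377  0.176 ]
[ 0.6376 -0.1583  0.176 ]
d [-0.0029 -0.0012  0.04  ] rot [-0.  -0.3 -0.3] rows 1.0 | t 11.55 q6 -0.24 F [-0.9  0.1 -0.5] op 0.0331
[ 0.62285337 -0.15817561  0.15001609]
```

>>> send_rows(rows="0.2 -0.005 -0.001 0.015 0 0 0;0.2 -0.005 -0.001 0.030 0 0 0;0.2 -0.005 -0.001 0.030 0 0 0;0.2 -0.005 -0.001 0.034 0 0 0;0.2 -0.005 -0.001 0.038 0 0 0;0.2 -0.005 -0.001 0.042 0 0 0;0.2 -0.005 -0.001 0.045 0 0 0;0.2 -0.005 -0.001 0.045 0 0 0;0.2 -0.005 -0.001 0.045 0 0 0")

```text
time_s: 12.3
ee_pos: [0.6278, -0.1611, 0.105]
tcp_rot: [[-1.0, 0.012, -0.005], [0.012, 1.0, -0.001], [0.005, -0.001, -1.0]]
force: [-0.7, 0.2, -0.8]
opening: 0.033
```

```bash
python3 -c "
from h import *
s=read_state();print(s['ee_pos'],s['force'],s['wrist_torque'])
go(.6278,-.1594,.0958,89.7)"
```

```text
[ 0.62782605 -0.16105143  0.10496361] [-0.7352925   0.22298992 -0.82573827] [-0.00731442  0.00054981  0.04592969]
d [0.     0.0017 0.0092] rot [-0.1 -0.3 -0.4] rows 0.2 | t 12.3 q6 -0.24 F [-0.7  0.2 -0.8] op 0.033
```

>>> send_rows(rows="0.2 0 0.0015 0 0 0 0;0.2 0 0.0015 0.001 0 0 0;0.2 0 0.0015 0.003 0 0 0;0.2 0 0.0015 0.005 0 0 0;0.2 0 0.0015 0.007 0 0 0;0.2 0 0.0015 0.009 0 0 0;0.2 0 0.0015 0.009 0 0 0;0.2 0 0.0015 0.009 0 0 0")

```text
time_s: 12.97
ee_pos: [0.6282, -0.1596, 0.0966]
tcp_rot: [[-1.0, 0.012, -0.004], [0.012, 1.0, -0.002], [0.004, -0.002, -1.0]]
force: [-0.0, 0.4, 5.1]
opening: 0.033
```

```bash
python3 -c "
from h import *
s=read_state();print(s['ee_pos'],s['force'],s['wrist_torque'])"
```

```text
[ 0.6281934  -0.15964643  0.09661441] [-0.02739524  0.4277606   5.05324621] [0.11896376 0.13409144 0.01414405]
```

>>> send_rows(rows="0.2 0 0 0.001 0 0 0;0.2 0 0 0.001 0 0 0;0.2 0 -0.0004 0.001 0 0 7;0.2 0.0001 -0.0008 0.001 0 0 14;0.2 0.0002 -0.0012 0.001 0 0 21;0.2 0.0004 -0.0016 0.001 0 0 28;0.2 0.0006 -0.002 0.001 0 0 35;0.2 0.0009 -0.0023 0.001 0 0 42;0.2 0.0009 -0.0023 0.001 0 0 42")

```text
time_s: 13.72
ee_pos: [0.6277, -0.1622, 0.0959]
tcp_rot: [[-0.732, 0.681, -0.003], [0.681, 0.732, -0.002], [0.001, -0.003, -1.0]]
force: [-0.2, -0.5, 5.1]
opening: 0.0332
```

```bash
python3 -c "
from h import *
go(.6247,-.1631,.0957,-.3);s=read_state();print(s['ee_pos'],s['force'],s['wrist_torque'])"
```

```text
d [ 0.0016 -0.0027  0.0002] rot [-0.2  0.  47.4] rows 6.6 | t 13.7167 q6 0.5 F [-0.2 -0.5  5.1] op 0.0332
[ 0.62769531 -0.16216837  0.09593574] [-0.24455682 -0.47987561  5.12296536] [ 0.03693105 -0.00600953 -0.07041885]
```

>>> send_rows(rows="0.2 0.0002 -0.0004 0.0003 0 0 7;0.2 0.0005 -0.0008 0.0003 0 0 14;0.2 0.0007 -0.0012 0.0003 0 0 21;0.2 0.0009 -0.0016 0.0003 0 0 28;0.2 0.0012 -0.002 0.0003 0 0 35;0.2 0.0014 -0.0024 0.0003 0 0 42;0.2 0.0016 -0.0027 0.0003 0 0 48;0.2 0.0016 -0.0027 0.0003 0 0 48;0.2 0.0016 -0.0027 0.0003 0 0 48")

```text
time_s: 14.47
ee_pos: [0.6244, -0.1633, 0.0956]
tcp_rot: [[0.013, 1.0, -0.003], [1.0, -0.013, -0.003], [-0.003, -0.003, -1.0]]
force: [-1.0, -1.2, 5.6]
opening: 0.0329
```

```bash
python3 -c "
from h import *
go(.6247,-.1631,.0957,-.3);s=read_state();print(s['ee_pos'],s['force'],s['wrist_torque'])"
```

```text
d [ 0.0002  0.0003 -0.0001] rot [-0.2  0.1 -0.4] rows 0.1 | t 14.4667 q6 1.33 F [-1.  -1.2  5.6] op 0.0329
[ 0.62444499 -0.16330975  0.09563684] [-1.04210117 -1.19115601  5.58222538] [-0.09236633  0.11576681  0.02431177]
```

>>> send_rows(rows="0.2 0 0 -0.0025 0 0 0;0.2 0 0 -0.0025 0 0 0;0.6 0 0 -0.0025 0 0 0;0.6 0 0 -0.0025 0 0 0;0.6 0 0 -0.0025 0 0 0;0.6 0 0 -0.0025 0 0 0;0.6 0 0 -0.04 0 0 0;0.6 0 0 -0.08 0 0 0;0.6 0 0 -0.1 0 0 0;0.6 0 0 -0.1 0 0 0")

```text
time_s: 15.3
ee_pos: [0.6275, -0.1632, 0.2011]
tcp_rot: [[0.012, 1.0, 0.006], [1.0, -0.012, -0.004], [-0.004, 0.006, -1.0]]
force: [1.0, -0.7, 1.6]
opening: 0.0513
```

```bash
python3 -c "
from h import *
s=read_state();print(s['ee_pos'],s['force'],s['opening'])
i=get_image('scene')
print(feet(i,'scene',[(377,248)]))
crop('scene',220,200,440,340,3.6,'s6.png')
go(.433,.0555,.12,128.5)"
```

```text
[ 0.62747902 -0.16320781  0.20108091] [ 1.01776404 -0.74654727  1.64640062] 0.05134204399393748
[(array([0.4341, 0.0573]), np.float64(38.3), 39, array([378.4, 243.5]))]
d [ 0.216  -0.1943  0.0756] rot [-2.000e-01 -1.000e-01 -1.292e+02] rows 18.0 | t 15.4 q6 1.33 F [-0.5 -0.4 -0.1] op 0.0511
```

View pics/s6.png

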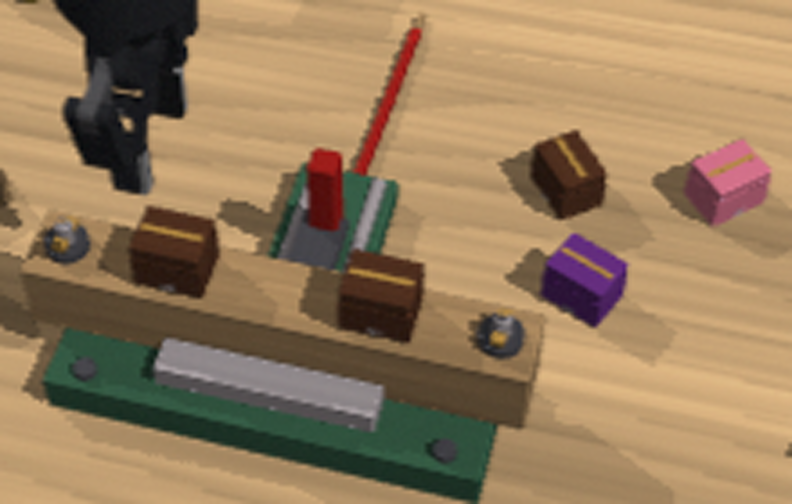

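Feet are locked on studs 2 (scene px ~268,270) and 3 (~326,280). The third foot is undisturbed at (377,248).

>>> send_rows(rows="0.6 0.216 -0.194 0.03 0 0 -70;0.6 0.216 -0.194 0.03 0 0 -70;0.6 0.216 -0.194 0.03 0 0 -70;0.6 0.216 -0.194 0.03 0 0 -70;0.6 0.216 -0.194 0.03 0 0 -70;0.6 0.216 -0.194 0.03 0 0 -70;0.6 0.216 -0.194 0.03 0 0 -70;0.6 0.216 -0.194 0.03 0 0 -70;0.6 0.216 -0.194 0.03 0 0 -70;0.6 0.216 -0.194 0.03 0 0 -70")

```text
time_s: 16.23
ee_pos: [0.4305, 0.0564, 0.1633]
tcp_rot: [[-0.938, 0.346, -0.009], [0.346, 0.938, -0.002], [0.008, -0.005, -1.0]]
force: [0.6, 0.1, 0.2]
opening: 0.0512
```

```bash
python3 -c "
from h import *
go(.4335,.056,.08,128.5)"
```

```text
d [-0.0036  0.0011  0.0833] rot [ -0.   -0.6 -58.7] rows 8.2 | t 16.2333 q6 0.48 F [0.6 0.1 0.2] op 0.0512
```

>>> send_rows(rows="0.6 -0.004 0.001 0.083 0 -0.5 -58.7;0.6 -0.004 0.001 0.083 0 -0.5 -58.7;0.6 -0.004 0.001 0.083 0 -0.5 -58.7;0.6 -0.004 0.001 0.083 0 -0.5 -58.7;0.6 -0.004 0.001 0.083 0 -0.5 -58.7;0.6 -0.004 0.001 0.083 0 -0.5 -58.7;0.6 -0.004 0.001 0.083 0 -0.5 -58.7;0.6 -0.004 0.001 0.083 0 -0.5 -58.7;0.6 -0.004 0.001 0.083 0 -0.5 -58.7;0.6 -0.004 0.001 0.083 0 -0.5 -58.7")

```text
time_s: 17.07
ee_pos: [0.435, 0.0549, 0.0808]
tcp_rot: [[-0.789, -0.614, -0.0], [-0.614, 0.789, -0.001], [0.0, -0.0, -1.0]]
force: [-0.6, 0.3, 0.6]
opening: 0.0507
```

```bash
python3 -c "
from h import *
i=get_image('scene')
print(feet(i,'scene',[(377,248)]))
go(.4335,.056,.009,128.5)"
```

```text
[(array([0.4338, 0.0571]), np.float64(38.2), 39, array([378.3, 243.4]))]
d [0.0009 0.002  0.0722] rot [-0.   0.  -0.6] rows 1.7 | t 17.1167 q6 -0.53 F [ 0.   0.8 -0.2] op 0.0513
```

>>> send_rows(rows="0.6 0.001 0.002 0.035 0 0 -0.5;0.6 0.001 0.002 0.06 0 0 -0.5;0.6 0.001 0.002 0.072 0 0 -0.5;0.6 0.001 0.002 0.072 0 0 -0.5;0.2 0.001 0.002 0.072 0 0 -0.5;0.2 0.001 0.002 0.072 0 0 -0.5;0.2 0.001 0.002 0.072 0 0 -0.5;0.2 0.001 0.002 0.072 0 0 -0.5;0.2 0.001 0.002 0.072 0 0 -0.5;0.2 0.001 0.002 0.072 0 0 -0.5")

```text
time_s: 17.95
ee_pos: [0.4353, 0.0561, 0.0108]
tcp_rot: [[-0.783, -0.623, 0.005], [-0.623, 0.783, 0.0], [-0.004, -0.003, -1.0]]
force: [-0.1, -0.1, -1.2]
opening: 0.033
```

```bash
python3 -c "
from h import *
s=read_state();print(s['ee_pos'],s['force'],s['opening'])"
```

```text
[0.43529318 0.05610941 0.01080581] [-0.14960644 -0.11409809 -1.17952594] 0.03303396592233794
```

>>> send_rows(rows="0.2 0 0 -0.04 0 0 0;0.2 0 0 -0.08 0 0 0;0.2 0 0 -0.12 0 0 0;0.2 0 0 -0.14 0 0 7;0.2 0 0 -0.14 0 0 14;0.2 0 0 -0.14 0 0 21;0.2 0 0 -0.14 0 0 28;0.2 0 0 -0.14 0 0 35;0.2 0 0 -0.14 0 0 39;0.2 0 0 -0.14 0 0 39")

```text
time_s: 18.78
ee_pos: [0.4342, 0.056, 0.1504]
tcp_rot: [[-1.0, 0.01, 0.004], [0.01, 1.0, -0.0], [-0.004, -0.0, -1.0]]
force: [-0.9, -0.6, -0.8]
opening: 0.0333
```

```bash
python3 -c "
from h import *
s=read_state();print(s['ee_pos'],s['force'],s['opening'])
go(.6255,.0424,.15,89.7)"
```

```text
[0.43423784 0.05604633 0.15043387] [-0.93854523 -0.56535892 -0.75668726] 0.03325121877319343
d [-0.1914 -0.0118  0.0011] rot [-0.   0.2 -0.3] rows 4.6 | t 18.7833 q6 0.14 F [-0.9 -0.6 -0.8] op 0.0333
```

>>> send_rows(rows="0.2 -0.1935 -0.0118 0.001 0 0 0;0.2 -0.1935 -0.0118 0.001 0 0 0;0.2 -0.1935 -0.0118 0.001 0 0 0;0.2 -0.1935 -0.0118 0.001 0 0 0;0.2 -0.1935 -0.0118 0.001 0 0 0;0.2 -0.1935 -0.0118 0.001 0 0 0;0.2 -0.1935 -0.0118 0.001 0 0 0;0.2 -0.1935 -0.0118 0.001 0 0 0")

```text
time_s: 19.45
ee_pos: [0.6266, 0.0426, 0.1491]
tcp_rot: [[-1.0, 0.008, 0.001], [0.008, 1.0, -0.0], [-0.001, -0.0, -1.0]]
force: [-0.3, -0.5, 0.3]
opening: 0.0329
```

```bash
python3 -c "
from h import *
crop('scene',310,210,400,320,5.4,'s7.png')
go(.6278,.0426,.109,89.7);print(read_state()['ee_pos'])"
```

```text
d [-0.0013 -0.0001  0.0406] rot [-0.   0.1 -0.1] rows 1.0 | t 19.5 q6 0.08 F [-0.5  0.4 -0.6] op 0.0329
[0.62639438 0.04268949 0.14963051]
```

View pics/s7.png

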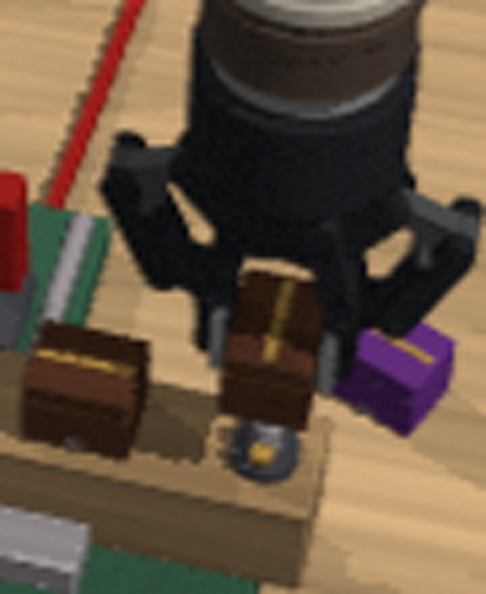

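>>> send_rows(rows="0.2 -0.0013 0 0.015 0 0 0;0.2 -0.0013 0 0.030 0 0 0;0.2 -0.0013 0 0.030 0 0 0;0.2 -0.0013 0 0.034 0 0 0;0.2 -0.0013 0 0.038 0 0 0;0.2 -0.0013 0 0.042 0 0 0;0.2 -0.0013 0 0.044 0 0 0;0.2 -0.0013 0 0.044 0 0 0;0.2 -0.0013 0 0.044 0 0 0")

```text
time_s: 20.25
ee_pos: [0.6298, 0.0428, 0.1093]
tcp_rot: [[-1.0, 0.008, 0.007], [0.008, 1.0, 0.0], [-0.007, 0.0, -1.0]]
force: [-3.3, -0.2, 11.2]
opening: 0.0331
```

```bash
python3 -c "
from h import *
for u,v,z in((222,408,.139),(305,425,.139),(271,358,.175)):print(ray('scene',310+(u+.5)/5.4-.5,210+(v+.5)/5.4-.5,z).round(4))
s=read_state();print(s['ee_pos'],s['force'],s['wrist_torque'])
go(.6278,.0426,.0965,89.7)"
```

```text
[0.6452 0.0279 0.139 ]
[0.6452 0.0595 0.139 ]
[0.6444 0.0443 0.175 ]
[0.62978189 0.04277056 0.10928202] [-3.26087245 -0.19839097 11.20302124] [ 0.0188385   1.05119128 -0.02665158]
d [ 0.0021 -0.0002  0.0128] rot [ 0.   0.4 -0.2] rows 0.3 | t 20.25 q6 0.08 F [-3.3 -0.2 11.2] op 0.0331
```

>>> send_rows(rows="0.2 0 0 -0.005 0 0 0;0.2 0 0 -0.005 0 0 0;0.2 0.0025 0 -0.005 0 0 0;0.2 0.0025 0 -0.003 0 0 0;0.2 0.0025 0 -0.001 0 0 0;0.2 0.0025 0 0 0 0 0;0.2 0.0025 0 0 0 0 0;0.2 0.0025 0 0 0 0 0")

```text
time_s: 20.92
ee_pos: [0.6264, 0.0426, 0.1053]
tcp_rot: [[-1.0, 0.009, 0.002], [0.009, 1.0, -0.0], [-0.002, -0.0, -1.0]]
force: [0.6, -0.2, -0.8]
opening: 0.033
```

```bash
python3 -c "
from h import *
s=read_state();print(s['ee_pos'],s['force'],s['wrist_torque'])
crop('scene',310,220,400,310,6.6,'s8.png')"
```

```text
[0.62641303 0.04260686 0.10529011] [ 0.63470822 -0.17181617 -0.81878341] [ 0.00264532 -0.06022988  0.01906178]
```

View pics/s8.png

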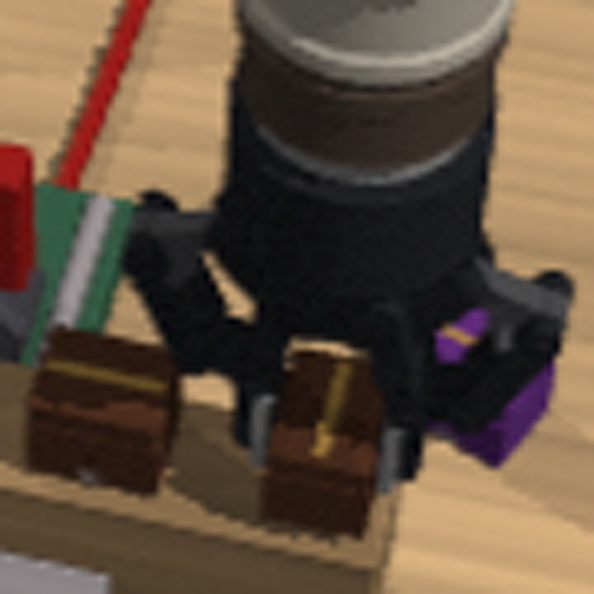

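It slipped over the crossbar with no force. The left knuckle runs close to the foot on stud 3, so I press slowly.

>>> send_rows(rows="0.2 0 0.0005 0.001 0 0 0;0.2 0 0.0005 0.003 0 0 0;0.2 0 0.0005 0.005 0 0 0;0.2 0 0.0005 0.007 0 0 0;0.2 0 0.0005 0.0085 0 0 0;0.2 0 0.0005 0.0085 0 0 0;0.2 0 0.0005 0.0085 0 0 0")

```text
time_s: 21.55
ee_pos: [0.627, 0.0432, 0.098]
tcp_rot: [[-1.0, 0.008, 0.004], [0.008, 1.0, -0.0], [-0.004, 0.0, -1.0]]
force: [-0.2, 0.5, 3.5]
opening: 0.033
```

```bash
python3 -c "
from h import *
s=read_state();print(s['ee_pos'],s['force'],s['wrist_torque'])"
```

```text
[0.62695754 0.04320007 0.09797301] [-0.21296669  0.48741156  3.47247307] [ 0.0032287   0.18622942 -0.0266362 ]
```

>>> send_rows(rows="0.2 0 0 0.0015 0 0 0;0.2 0 0 0.003 0 0 0;0.2 0 0 0.003 0 0 0;0.2 0 0 0.003 0 0 0")

```text
time_s: 21.88
ee_pos: [0.627, 0.0432, 0.096]
tcp_rot: [[-1.0, 0.009, 0.005], [0.009, 1.0, 0.0], [-0.005, 0.0, -1.0]]
force: [-3.1, 0.5, 10.3]
opening: 0.0326
```

```bash
python3 -c "
from h import *
s=read_state();print(s['ee_pos'],s['force'],s['wrist_torque'])"
```

```text
[0.6269986  0.04318854 0.0960225 ] [-3.1257911   0.547281   10.27005004] [ 0.041386    0.74439896 -0.04205499]
```

>>> send_rows(rows="0.2 0 0 -0.0012 0 0 0;0.2 0 0 -0.0012 0 0 0;0.2 0 0 -0.0012 0 0 0")

```text
time_s: 22.13
ee_pos: [0.627, 0.0432, 0.0964]
tcp_rot: [[-1.0, 0.008, 0.004], [0.008, 1.0, 0.0], [-0.004, 0.0, -1.0]]
force: [-1.7, -0.0, 5.8]
opening: 0.0333
```

```bash
python3 -c "
from h import *
s=read_state();print(s['ee_pos'],s['force'],s['wrist_torque'])"
```

```text
[0.62695686 0.04318363 0.09637713] [-1.70654188 -0.02189651  5.76175342] [-0.01099611  0.27724154 -0.04316907]
```

>>> send_rows(rows="0.2 0 -0.0002 0 0 0 7;0.2 0.0001 -0.0004 0 0 0 14;0.2 0.0001 -0.0006 0 0 0 21;0.2 0.0002 -0.0008 0 0 0 28;0.2 0.0003 -0.001 0 0 0 35;0.2 0.0005 -0.0012 0 0 0 42;0.2 0.0005 -0.0012 0 0 0 42")

```text
time_s: 22.72
ee_pos: [0.6273, 0.0417, 0.0966]
tcp_rot: [[-0.734, 0.679, 0.006], [0.679, 0.734, -0.0], [-0.005, 0.004, -1.0]]
force: [-0.0, -0.0, 6.3]
opening: 0.0333
```

```bash
python3 -c "
from h import *
go(.6252,.0412,.0964,-.3);s=read_state();print(s['ee_pos'],s['force'],s['wrist_torque'])"
```

```text
d [ 0.0012 -0.0018  0.0001] rot [ 0.3  0.2 47.6] rows 6.6 | t 22.7167 q6 0.81 F [-0.  -0.   6.3] op 0.0333
[0.62728031 0.04167258 0.09655472] [-4.41541432e-03 -4.50592780e-03  6.33584724e+00] [-0.03251861 -0.01499494 -0.04725818]
```

>>> send_rows(rows="0.2 0.0002 -0.0003 0 0 0 7;0.2 0.0004 -0.0006 0 0 0 14;0.2 0.0005 -0.0008 0 0 0 21;0.2 0.0007 -0.0011 0 0 0 28;0.2 0.0009 -0.0014 0 0 0 35;0.2 0.0011 -0.0016 0 0 0 42;0.2 0.0012 -0.0018 0 0 0 48;0.2 0.0012 -0.0018 0 0 0 48;0.2 0.0012 -0.0018 0 0 0 48")

```text
time_s: 23.47
ee_pos: [0.6251, 0.0411, 0.0965]
tcp_rot: [[0.009, 1.0, 0.006], [1.0, -0.009, -0.001], [-0.0, 0.006, -1.0]]
force: [0.2, 0.5, 5.1]
opening: 0.0331
```

```bash
python3 -c "
from h import *
go(.6252,.0412,.0964,-.3);s=read_state();print(s['ee_pos'],s['force'],s['wrist_torque'])"
```

```text
d [0.0001 0.0001 0.0001] rot [ 0.3  0.  -0.2] rows 0.1 | t 23.4667 q6 1.65 F [0.2 0.5 5.1] op 0.0331
[0.62508557 0.04111987 0.09650346] [0.20750867 0.52762837 5.11546789] [-0.09980763  0.0073828  -0.03750705]
```

>>> send_rows(rows="0.2 0 0 -0.0025 0 0 0;0.2 0 0 -0.0025 0 0 0;0.6 0 0 -0.0025 0 0 0;0.6 0 0 -0.0025 0 0 0;0.6 0 0 -0.0025 0 0 0;0.6 0 0 -0.0025 0 0 0;0.6 0 0 -0.04 0 0 0;0.6 0 0 -0.08 0 0 0;0.6 0 0 -0.1 0 0 0;0.6 0 0 -0.1 0 0 0")

```text
time_s: 24.3
ee_pos: [0.6268, 0.0417, 0.2018]
tcp_rot: [[0.008, 1.0, 0.014], [1.0, -0.008, 0.001], [0.001, 0.014, -1.0]]
force: [0.3, -0.6, 0.9]
opening: 0.0514
```

```bash
python3 -c "
from h import *
s=read_state();print(s['ee_pos'],s['force'],s['opening'])
i=get_image('scene');
for a in feet(i,'scene',[(358,288),(326,280),(268,268)],.1245):print(a)
print([proj('scene',(x,y,.1245)).round(1) for x,y in((.625,.0427),(.6245,-.0294),(.6238,-.1594))])
crop('scene',220,200,440,340,3.6,'s9.png')
for n,u,v in(('postbase',0,0),):pass
"
```

```text
[0.62679564 0.0417211  0.20180654] [ 0.32775764 -0.64594576  0.89591559] 0.05139331970208841
(array([0.6255, 0.0407]), np.float64(89.7), 47, array([358.3, 282.8]))
(array([ 0.6257, -0.0283]), np.float64(88.0), 39, array([327.1, 276.6]))
(array([ 0.6249, -0.1593]), np.float64(89.3), 43, array([267., 264.]))
[array([359.4, 282.9]), array([325.7, 275.8]), array([267. , 263.6])]
```

View pics/s9.png

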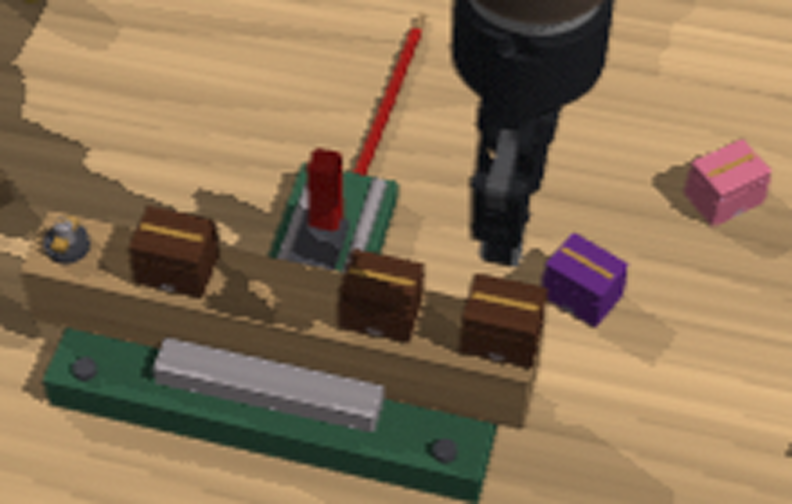

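```bash
python3 -c "
from h import *
i=get_image('scene')
w=i[230:275,295:330].astype(int);m=(w[:,:,0]>60)&(w[:,:,1]<40)&(w[:,:,2]<50);ys,xs=np.nonzero(m);print(xs.min()+295,xs.max()+295,ys.min()+230,ys.max()+230)
h=cv2.minAreaRect(np.c_[xs+295,ys+230].astype(np.float32));print(h)
a=(331,249);b=(310.3,244)
print(two(a,b),ray('top',*a,.101),ray('scene',*b,.101))
for x in(.51,.52,.53,.54,.55):print(x,proj('scene',(x,-.094,.101)).round(1),proj('top',(x,-.094,.101)).round(1),proj('scene',(x+.01,-.094,.031)).round(1))
go(.5,-.094,.2,-.3)"
```

```text
305 327 230 263
((313.9000244140625, 244.7000274658203), (14.758047103881836, 38.013153076171875), 26.56505012512207)
(array([ 0.52716936, -0.09200031,  0.09815289]), [np.float64(0.0020278938609958773), np.float64(0.002027893860995868)]) [ 0.52700994 -0.09396555  0.101     ] [ 0.52910456 -0.08931365  0.101     ]
0.51 [310.5 237.5] [330.1 255.8] [310.  259.6]
0.52 [309.4 240.7] [330.7 251.8] [308.9 262.7]
0.53 [308.2 243.9] [331.2 247.8] [307.8 265.9]
0.54 [307.1 247.2] [331.7 243.8] [306.7 269.2]
0.55 [305.9 250.5] [332.2 239.9] [305.6 272.5]
d [-0.1365 -0.1221 -0.0055] rot [ 0.1  0.  -0.2] rows 4.4 | t 24.45 q6 1.65 F [ 0.1 -0.5 -0.9] op 0.051
```

All three feet are low and in line with the rail: scene ray angles are 88–90° and the positions match the studs at locked height. Next is the red post at about (.526,-.093).

>>> send_rows(rows="0.6 -0.136 -0.099 0 0 0 0;0.6 -0.136 -0.099 0 0 0 0;0.6 -0.136 -0.099 0 0 0 0;0.6 -0.136 -0.099 0 0 0 0;0.6 -0.136 -0.099 0 0 0 0;0.6 -0.136 -0.099 0 0 0 0;0.6 -0.136 -0.099 0 0 0 0")

```text
time_s: 25.03
ee_pos: [0.5231, -0.0936, 0.194]
tcp_rot: [[0.009, 1.0, 0.001], [1.0, -0.009, 0.001], [0.001, 0.001, -1.0]]
force: [0.7, 0.1, 0.6]
opening: 0.0511
```

```bash
python3 -c "
from h import *
go(.526,-.093,.068,-.3)"
```

```text
d [0.0006 0.0027 0.126 ] rot [ 0.1 -0.  -0.2] rows 3.0 | t 25.0333 q6 1.4 F [0.7 0.1 0.6] op 0.0511
```

>>> send_rows(rows="0.6 0.0006 0.0027 0.04 0 0 0;0.6 0.0006 0.0027 0.08 0 0 0;0.6 0.0006 0.0027 0.11 0 0 0;0.6 0.0006 0.0027 0.126 0 0 0;0.6 0.0006 0.0027 0.126 0 0 0;0 0.0006 0.0027 0.126 0 0 0;0 0.0006 0.0027 0.126 0 0 0;0 0.0006 0.0027 0.126 0 0 0;0 0.0006 0.0027 0.126 0 0 0;0 0.0006 0.0027 0.126 0 0 0")

```text
time_s: 25.87
ee_pos: [0.5285, -0.0928, 0.0709]
tcp_rot: [[0.008, 1.0, 0.007], [1.0, -0.008, 0.0], [0.0, 0.007, -1.0]]
force: [1.5, 3.2, 1.7]
opening: 0.0193
```

```bash
python3 -c "
from h import *
s=read_state();print(s['ee_pos'],s['force'],s['opening'],s['wrist_torque'])"
```

```text
[ 0.52851244 -0.09276358  0.07086394] [1.49066274 3.24190838 1.73519438] 0.01934368432080256 [ 0.47565401 -0.01462945  0.01777285]
```

>>> send_rows(rows="0 0 -0.008 0 0 0 0;0 0 -0.016 0 0 0 0;0 0 -0.024 0 0 0 0;0 0 -0.032 0 0 0 0;0 0 -0.040 0 0 0 0;0 0 -0.046 0 0 0 0;0 0 -0.05 0 0 0 0;0 0 -0.05 0 0 0 0;0 0 -0.05 0 0 0 0;0 0 -0.05 0 0 0 0")

```text
time_s: 26.7
ee_pos: [0.4791, -0.0924, 0.0709]
tcp_rot: [[0.008, 1.0, 0.009], [1.0, -0.008, 0.001], [0.001, 0.009, -1.0]]
force: [3.8, 2.5, 2.6]
opening: 0.0188
```

```bash
python3 -c "
from h import *
s=read_state();print(s['ee_pos'],s['force'],s['opening'],s['wrist_torque'])"
```

```text
[ 0.47913123 -0.09237337  0.07086787] [3.78430632 2.50378333 2.61383986] 0.018819745225089203 [ 0.64174048 -0.25081112  0.02256781]
```

The jaw moved 49 mm. I release the post, rise and go over the middle of the rail.

>>> send_rows(rows="0.6 0 0 0 0 0 0;0.6 0 0 0 0 0 0;0.6 0 0 0 0 0 0;0.6 0 0 0 0 0 0;0.6 0 0 -0.04 0 0 0;0.6 0 0 -0.08 0 0 0;0.6 0 0 -0.12 0 0 0;0.6 0 0 -0.12 0 0 0;0.85 0 0 -0.12 0 0 0", newtons=100)

```text
time_s: 27.45
ee_pos: [0.4783, -0.0933, 0.192]
tcp_rot: [[0.009, 1.0, 0.01], [1.0, -0.009, -0.002], [-0.002, 0.01, -1.0]]
force: [-0.4, 0.8, -0.6]
opening: 0.0624
```

```bash
python3 -c "
from h import *
go(.624,-.092,.19,-.3)
isc=get_image('scene');it=get_image('top')
cv2.imwrite('pics/f.png',isc[:,:,::-1]);cv2.imwrite('pics/ft.png',it[:,:,::-1])
# pad edges
for cam,im in(('top',it),('scene',isc)):
    h=cv2.cvtColor(cv2.GaussianBlur(im,(5,5),0),cv2.COLOR_RGB2HSV)
    m=((h[:,:,0]>=13)&(h[:,:,0]<=18.5)&(h[:,:,1]>(155 if cam=='top' else 118))).astype(np.uint8)
    m=cv2.morphologyEx(m,cv2.MORPH_OPEN,np.ones((5,5)));n,l,st,c=cv2.connectedComponentsWithStats(m)
    for k in np.argsort(-st[1:,4])[:3]+1:
        r=cv2.minAreaRect(cv2.findNonZero((l==k).astype(np.uint8)));print(cam,st[k],[np.round(v,1) for v in r])
"
```

```text
d [0.0026 0.1457 0.0034] rot [ 0.6  0.1 -0.2] rows 3.5 | t 27.45 q6 1.39 F [-0.4  0.8 -0.6] op 0.0624
top [ 106  195  106  117 4339] [array([158.8, 252.5]), array([ 34. , 132.9]), np.float64(39.7)]
top [273 197  17   7 101] [array([281., 200.]), array([ 6., 16.]), np.float64(90.0)]
top [511 173   5   5  25] [array([513., 175.]), array([4., 4.]), np.float64(90.0)]
scene [ 442  243  105  107 4703] [array([494.3, 292.9]), array([ 43.4, 119.4]), np.float64(39.1)]
```

>>> send_rows(rows="0.85 0.0026 0.1457 0.003 0 0 0;0.85 0.0026 0.1457 0.003 0 0 0;0.85 0.0026 0.1457 0.003 0 0 0;0.85 0.0026 0.1457 0.003 0 0 0;0.85 0.0026 0.1457 0.003 0 0 0;0.85 0.0026 0.1457 0.003 0 0 0;0.85 0.0026 0.1457 0.003 0 0 0")

```text
time_s: 28.13
ee_pos: [0.6203, -0.0913, 0.1844]
tcp_rot: [[0.009, 1.0, -0.002], [1.0, -0.009, 0.0], [0.0, -0.002, -1.0]]
force: [-0.9, -0.4, 0.5]
opening: 0.0727
```

```bash
python3 -c "
from h import *
go(.624,-.092,.058,-.3)
for cam,f in(('top','pics/ft.png'),('scene','pics/f.png')):
    im=cv2.imread(f)[:,:,::-1].copy()
    h=cv2.cvtColor(cv2.GaussianBlur(im,(5,5),0),cv2.COLOR_RGB2HSV)
    m=((h[:,:,0]>=13)&(h[:,:,0]<=18.5)&(h[:,:,1]>(155 if cam=='top' else 118))).astype(np.uint8)
    m=cv2.morphologyEx(m,cv2.MORPH_OPEN,np.ones((5,5)));n,l,st,c=cv2.connectedComponentsWithStats(m);k=1+st[1:,4].argmax()
    P=np.array([ray(cam,*q[0],.008)[:2] for q in cv2.findNonZero((l==k).astype(np.uint8))])
    c,wh,a=cv2.minAreaRect((P*1000).astype(np.float32));print(cam,np.round(c,1),np.round(wh,1),a,'mean',P.mean(0).round(4)); v=np.linalg.svd(P-P.mean(0),full_matrices=False)[2][0];print(np.degrees(np.arctan2(v[1],v[0]))%180)
"
```

```text
d [-0.0008  0.0039  0.1264] rot [-0.1 -0.  -0.2] rows 3.0 | t 28.1333 q6 1.43 F [-0.9 -0.4  0.5] op 0.0727
top [482.  347.4] [ 91.2 337.4] 60.787628173828125 mean [0.4782 0.3494]
150.9146104520953
scene [485.7 349.6] [ 90.7 341.5] 60.85075759887695 mean [0.497  0.3443]
150.81245028396603
```

>>> send_rows(rows="0.85 -0.0008 0.004 0.04 0 0 0;0.85 -0.0008 0.004 0.08 0 0 0;0.85 -0.0008 0.004 0.11 0 0 0;0.85 -0.0008 0.004 0.126 0 0 0;0.85 -0.0008 0.004 0.126 0 0 0;0.4 -0.0008 0.004 0.126 0 0 0;0.4 -0.0008 0.004 0.126 0 0 0;0.4 -0.0008 0.004 0.126 0 0 0;0.4 -0.0008 0.004 0.126 0 0 0;0.4 -0.0008 0.004 0.126 0 0 0")

```text
time_s: 28.97
ee_pos: [0.624, -0.0924, 0.063]
tcp_rot: [[0.009, 1.0, -0.0], [1.0, -0.009, -0.001], [-0.001, -0.0, -1.0]]
force: [-8.1, 1.2, 4.2]
opening: 0.048
```

```bash
python3 -c "
from h import *
s=read_state();print(s['ee_pos'],s['force'],s['opening'],s['wrist_torque'])"
```

```text
[ 0.62395566 -0.0924012   0.06299352] [-8.07951828  1.23702654  4.1778191 ] 0.04800975948800699 [ 0.07435082  1.98379697 -0.04317763]
```

>>> send_rows(rows="0.4 0 -0.0015 0 0 0 0;0.4 0 -0.0015 -0.005 0 0 0;0.4 0 -0.0015 -0.012 0 0 0;0.4 0 -0.0015 -0.022 0 0 0;0.4 0 -0.0015 -0.035 0 0 0;0.4 0 -0.0015 -0.05 0 0 0;0.4 0 -0.0015 -0.065 0 0 0;0.4 0 -0.0015 -0.08 0 0 0;0.4 0 -0.0015 -0.09 0 0 0;0.4 0 -0.0015 -0.09 0 0 0")

```text
time_s: 29.8
ee_pos: [0.627, -0.0925, 0.1544]
tcp_rot: [[0.008, 1.0, 0.01], [1.0, -0.008, -0.001], [-0.001, 0.01, -1.0]]
force: [0.9, 0.4, -6.7]
opening: 0.048
```

```bash
python3 -c "
from h import *
s=read_state();print(s['ee_pos'],s['force'],s['opening'],s['wrist_torque'])
cv2.imwrite('pics/s10.png',cv2.resize(get_image('scene')[160:360,200:440,::-1],None,fx=2.8,fy=2.8,interpolation=2))
go(.484,.3485,.155,60.8)"
```

```text
[ 0.62702361 -0.09248047  0.15440298] [ 0.8634847   0.40128479 -6.7147375 ] 0.04796926482355049 [-0.05258318 -0.11537202  0.00689539]
d [ 0.4397 -0.1459 -0.0039] rot [  0.4   0.3 -61.3] rows 11.1 | t 29.85 q6 1.43 F [ 0.5  0.5 -7.2] op 0.0483
```

View pics/s10.png

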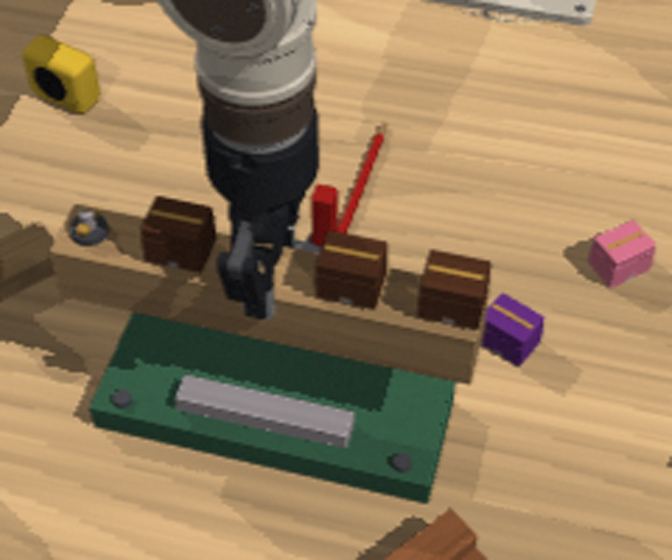

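The rail is lifted level with all three feet locked, and the jaw is open. I carry it to the pad, centre (.484,.3485), axis 150.8°.

>>> send_rows(rows="0.4 0.01 -0.003 -0.004 0 0 -1.5;0.4 0.035 -0.012 -0.004 0 0 -5;0.4 0.07 -0.023 -0.004 0 0 -10;0.4 0.105 -0.035 -0.004 0 0 -15;0.4 0.14 -0.046 -0.004 0 0 -20;0.4 0.175 -0.058 -0.004 0 0 -25;0.4 0.21 -0.07 -0.004 0 0 -30;0.4 0.245 -0.081 -0.004 0 0 -35;0.4 0.28 -0.093 -0.004 0 0 -40;0.4 0.30 -0.1 -0.004 0 0 -43")

```text
time_s: 30.68
ee_pos: [0.5243, 0.2127, 0.1531]
tcp_rot: [[-0.682, 0.731, 0.0], [0.731, 0.682, 0.002], [0.001, 0.001, -1.0]]
force: [-0.3, -0.1, -8.2]
opening: 0.0482
```

```bash
python3 -c "
from h import *
go(.4823,.3495,.155,60.8)"
```

```text
d [ 0.1287  0.0625 -0.0016] rot [  0.1  -0.1 -17.8] rows 3.4 | t 30.6833 q6 1.2 F [-0.3 -0.1 -8.2] op 0.0482
```

>>> send_rows(rows="0.4 0.03 0.015 -0.001 0 0 -4;0.4 0.06 0.029 -0.001 0 0 -8;0.4 0.09 0.044 -0.001 0 0 -12.5;0.4 0.115 0.056 -0.001 0 0 -16;0.4 0.129 0.0625 -0.001 0 0 -17.8;0.4 0.129 0.0625 -0.001 0 0 -17.8;0.4 0.129 0.0625 -0.001 0 0 -17.8;0.4 0.129 0.0625 -0.001 0 0 -17.8")

```text
time_s: 31.35
ee_pos: [0.4855, 0.3452, 0.1542]
tcp_rot: [[-0.869, 0.495, 0.002], [0.495, 0.869, -0.002], [-0.003, -0.001, -1.0]]
force: [-0.7, -0.1, -7.5]
opening: 0.0481
```

```bash
python3 -c "
from h import *
go(.4823,.3495,.042,60.8);s=read_state();print(s['ee_pos'],s['force'],s['tcp_rot'].round(3))"
```

```text
d [0.0052 0.0022 0.1122] rot [-0.   0.2 -0.5] rows 2.7 | t 31.35 q6 1.14 F [-0.7 -0.1 -7.5] op 0.0481
[0.48552881 0.34521603 0.15420341] [-0.71512985 -0.09962051 -7.52173353] [[-0.869  0.495  0.002]
 [ 0.495  0.869 -0.002]
 [-0.003 -0.001 -1.   ]]
```

>>> send_rows(rows="0.4 0.005 0.002 0.025 0 0 -0.5;0.4 0.005 0.002 0.05 0 0 -0.5;0.4 0.005 0.002 0.075 0 0 -0.5;0.4 0.005 0.002 0.092 0 0 -0.5;0.4 0.005 0.002 0.102 0 0 -0.5;0.4 0.005 0.002 0.107 0 0 -0.5;0.4 0.005 0.002 0.110 0 0 -0.5;0.4 0.005 0.002 0.110 0 0 -0.5;0.4 0.005 0.002 0.110 0 0 -0.5")

```text
time_s: 32.1
ee_pos: [0.4841, 0.3505, 0.0463]
tcp_rot: [[-0.873, 0.488, 0.005], [0.488, 0.873, 0.001], [-0.004, 0.004, -1.0]]
force: [0.2, -0.0, -7.6]
opening: 0.0479
```

```bash
python3 -c "
from h import *
go(.4823,.3495,.041,60.8);s=read_state();print(s['ee_pos'],s['force'])"
```

```text
d [ 0.0011 -0.0018  0.0053] rot [ 0.2  0.2 -0. ] rows 0.1 | t 32.1 q6 1.14 F [ 0.2 -0.  -7.6] op 0.0479
[0.48414759 0.35054307 0.04631251] [ 0.17676823 -0.00887567 -7.60890522]
```

Still airborne. I lower 6 mm more, release and rise.

>>> send_rows(rows="0.4 0.001 -0.0015 0.002 0 0 0;0.4 0.001 -0.0015 0.004 0 0 0;0.4 0.001 -0.0015 0.0055 0 0 0;0.4 0.001 -0.0015 0.0055 0 0 0;0.4 0.001 -0.0015 0.0055 0 0 0")

```text
time_s: 32.52
ee_pos: [0.4819, 0.3497, 0.0411]
tcp_rot: [[-0.873, 0.488, 0.005], [0.488, 0.873, 0.001], [-0.004, 0.003, -1.0]]
force: [-2.6, -2.3, 3.3]
opening: 0.0479
```

```bash
python3 -c "
from h import *
s=read_state();print(s['ee_pos'],s['force'])"
```

```text
[0.48192497 0.34968526 0.04105144] [-2.62632938 -2.3395581   3.33868989]
```

>>> send_rows(rows="0.8 0 0 0 0 0 0;0.8 0 0 0 0 0 0;0.8 0 0 0 0 0 0;0.8 0 0 0 0 0 0;0.8 0 0 -0.02 0 0 0;0.8 0 0 -0.06 0 0 0;0.8 0 0 -0.1 0 0 0;0.8 0 0 -0.14 0 0 0;0.8 0 0 -0.15 0 0 0;0.6 0 0 -0.15 0 0 0", newtons=40)

```text
time_s: 33.35
ee_pos: [0.4837, 0.3513, 0.195]
tcp_rot: [[-0.873, 0.488, 0.012], [0.488, 0.873, 0.006], [-0.007, 0.011, -1.0]]
force: [0.9, -0.0, 0.2]
opening: 0.0574
```

```bash
python3 -c "
from h import *
go(.4785,-.0925,.192,-.5)"
```

```text
d [-2.119e-01 -3.900e-01  2.000e-04] rot [ 0.8  0.  61.3] rows 10.6 | t 33.35 q6 1.14 F [ 0.9 -0.   0.2] op 0.0574
```

>>> send_rows(rows="0.6 -0.212 -0.39 0 0 0 61.3;0.6 -0.212 -0.39 0 0 0 61.3;0.6 -0.212 -0.39 0 0 0 61.3;0.6 -0.212 -0.39 0 0 0 61.3;0.6 -0.212 -0.39 0 0 0 61.3;0.6 -0.212 -0.39 0 0 0 61.3;0.6 -0.212 -0.39 0 0 0 61.3;0.6 -0.212 -0.39 0 0 0 61.3;0.6 -0.212 -0.39 0 0 0 61.3;0.6 -0.212 -0.39 0 0 0 61.3")

```text
time_s: 34.18
ee_pos: [0.475, -0.0691, 0.1882]
tcp_rot: [[0.011, 1.0, 0.001], [1.0, -0.011, 0.0], [0.0, 0.001, -1.0]]
force: [0.6, -0.5, 0.1]
opening: 0.0513
```

>>> send_rows(rows="0.6 0 -0.02 0 0 0 0;0.6 0 -0.02 0 0 0 0;0.6 0 -0.02 0 0 0 0;0.6 0 -0.02 0 0 0 0")

```text
time_s: 34.52
ee_pos: [0.4564, -0.0665, 0.1889]
tcp_rot: [[0.008, 1.0, 0.003], [1.0, -0.008, 0.0], [0.0, 0.003, -1.0]]
force: [-0.6, 0.1, 0.0]
opening: 0.0515
```

```bash
python3 -c "
from h import *
go(.4785,-.0925,.07,-.5);print(read_state()['ee_pos'])
i=get_image('scene')[160:360,300:560,::-1]
cv2.imwrite('pics/s11.png',cv2.resize(i,None,fx=2.8,fy=2.8,interpolation=2))"
```

```text
d [-0.0258  0.022   0.119 ] rot [ 0.2 -0.   0.1] rows 3.0 | t 34.5167 q6 1.43 F [-0.6  0.1  0. ] op 0.0515
[ 0.45638963 -0.06654868  0.18890246]
```

View pics/s11.png

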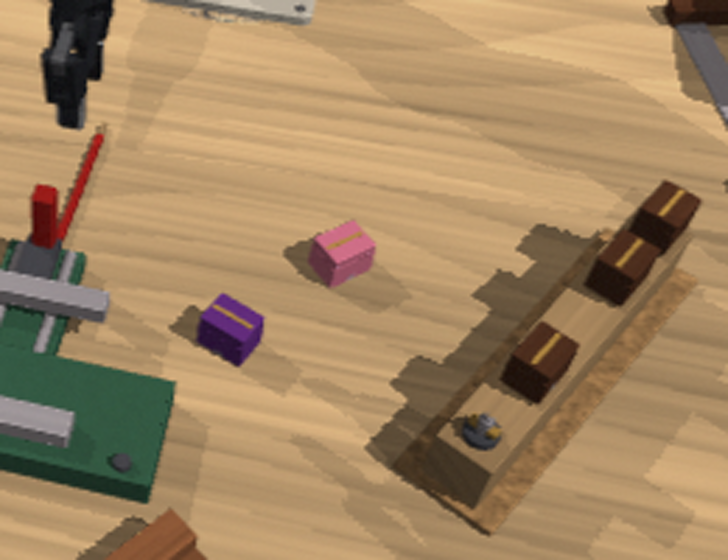

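The rail lies on the pad feet up, with all three feet along it (scene px ~(494,290) centre). Now I shut the jaw.

>>> send_rows(rows="0.6 -0.026 0.022 0 0 0 0;0.6 -0.026 0.022 0 0 0 0;0.6 -0.026 0.022 0.04 0 0 0;0.6 -0.026 0.022 0.08 0 0 0;0.6 -0.026 0.022 0.105 0 0 0;0.6 -0.026 0.022 0.119 0 0 0;0.6 -0.026 0.022 0.119 0 0 0")

```text
time_s: 35.15
ee_pos: [0.476, -0.0915, 0.0668]
tcp_rot: [[0.006, 1.0, -0.004], [1.0, -0.006, 0.001], [0.001, -0.004, -1.0]]
force: [-0.1, -0.3, -0.6]
opening: 0.051
```

```bash
python3 -c "
from h import *
s=read_state();print(s['ee_pos'],s['force']);P=ray('scene',471.4,313.6,.078);print(P,'exp',.6036,.2817)"
```

```text
[ 0.47597796 -0.09147478  0.06677677] [-0.0729094  -0.32566039 -0.55826996]
[0.61165123 0.28022425 0.078     ] exp 0.6036 0.2817
```

>>> send_rows(rows="0 0 0 0 0 0 0;0 0 0 0 0 0 0;0 0 0 0 0 0 0;0 0 0 0 0 0 0;0 0 0 0 0 0 0;0 0 0 0 0 0 0")

```text
time_s: 35.65
ee_pos: [0.4798, -0.093, 0.0721]
tcp_rot: [[0.008, 1.0, 0.007], [1.0, -0.008, 0.0], [0.0, 0.007, -1.0]]
force: [0.3, 2.9, 6.0]
opening: 0.0194
```

>>> send_rows(rows="0 0 0.008 0 0 0 0;0 0 0.016 0 0 0 0;0 0 0.024 0 0 0 0;0 0 0.032 0 0 0 0;0 0 0.040 0 0 0 0;0 0 0.046 0 0 0 0;0 0 0.049 0 0 0 0;0 0 0.049 0 0 0 0;0 0 0.049 0 0 0 0")

```text
time_s: 36.4
ee_pos: [0.5268, -0.0934, 0.0721]
tcp_rot: [[0.008, 1.0, 0.003], [1.0, -0.008, 0.0], [0.0, 0.003, -1.0]]
force: [-3.7, 3.1, 9.2]
opening: 0.0195
```

>>> send_rows(rows="0.6 0 0 0 0 0 0;0.6 0 0 0 0 0 0;0.6 0 0 0 0 0 0;0.6 0 0 0 0 0 0;0.6 0 0 -0.04 0 0 0;0.6 0 0 -0.08 0 0 0;0.6 0 0 -0.12 0 0 0;0.6 -0.05 0 -0.14 0 0 0;0.6 -0.05 0 -0.14 0 0 0;0.6 -0.05 0 -0.14 0 0 0")

```text
time_s: 37.23
ee_pos: [0.5277, -0.1466, 0.2128]
tcp_rot: [[0.012, 1.0, 0.008], [1.0, -0.012, -0.002], [-0.002, 0.008, -1.0]]
force: [-0.2, 0.7, -0.3]
opening: 0.0508
```

```bash
python3 -c "
from h import *
s=read_state();print(s['ee_pos'],s['force'],s['time_s'])
i=get_image('scene')[:,:,::-1];cv2.imwrite('pics/s12.png',cv2.resize(i[130:380,100:560],None,fx=1.7,fy=1.7,interpolation=2))
t=get_image('top');cv2.imwrite('pics/t12.png',t[:,:,::-1])
# feet tops on the pad: z=.008+.055+.0035+.036
c=np.array([.484,.3485]);u=np.array([np.cos(np.radians(150.8)),np.sin(np.radians(150.8))])
w=[proj('scene',[*(c+u*d),.1025]) for d in(-.065,.065,.137)];print(np.round(w))
for a in feet(i[:,:,::-1].copy(),'scene',w,.1025):print(a)
print([(c+u*d).round(4) for d in(-.065,.065,.137)])"
```

```text
[ 0.52774086 -0.14657538  0.21278317] [-0.16584009  0.71396947 -0.2846123 ] 37.2333
[[493. 283.]
 [523. 249.]
 [539. 232.]]
(array([0.5399, 0.3073]), np.float64(126.2), 68, array([491.2, 281.2]))
(array([0.4179, 0.367 ]), np.float64(150.9), 94, array([516.9, 245.3]))
(array([0.366 , 0.4166]), np.float64(149.9), 39, array([539.2, 232.1]))
[array([0.5407, 0.3168]), array([0.4273, 0.3802]), array([0.3644, 0.4153])]
```

View pics/s12.png

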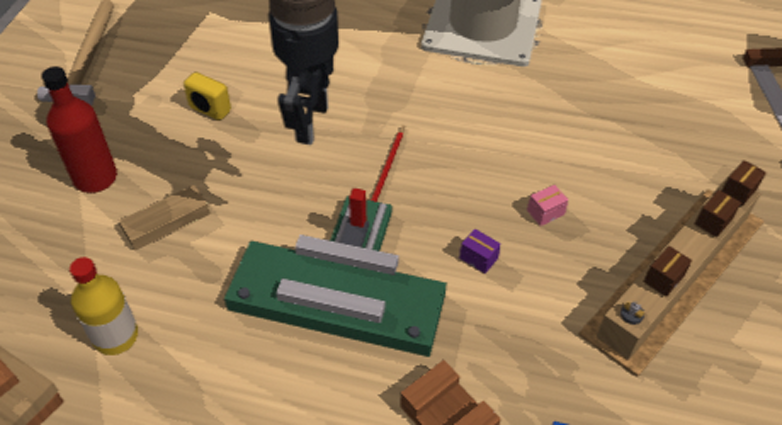

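Everything looks right. The jaw is shut to about 2 mm, the rail is centred on the pad, the feet are aligned and the bystanders are in place.

```bash
python3 -c "
from workcell import *
print(hand_in())"
```

```text
the job is handed in; nothing more can be done
None
```

I finished the job and handed it in at about 37 s of the 210 s; hand-in reports no verdict. Three walnut feet were on the bench, and I saw no fourth. They went onto studs 3, 2 and 4, and stud 1 stayed empty. I then pulled the jaw about 49 mm open, moved the rail onto the cork pad and slid the jaw shut.

**Last checks:**
- **Feet:** before the lift, all three measured within about 2 mm of their studs at locked height, with their lines 88–90° against the rail's 89.7°. In the final picture they still sit along the rail.
- **Rail on the pad:** the foot on stud 4 measured within about 2 mm and 1° of where a centred rail would put it. A hand-read check of stud 1 came out about 8 mm off, which is within the 25 mm allowed.
- **Jaw:** the post is within about 2 mm of its starting place, where 10 mm is allowed.
- **Bystanders:** flask, tape, notched block, wedge and pencil all look untouched by eye; I did not measure them. The gripper is clear of everything.

**What disagreed or went wrong:**
- On stud 4 the foot first caught on the crossbar at 11 N. I lifted it, shifted it 2.5 mm and it went in.
- In the last picture, my automatic line finder gave unreliable readings for the feet on studs 2 and 3. For those two I relied on the picture itself.

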